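Pack crawler wheels in two layers with a separator sheet

ROBOT

A 7-joint arm with a two-finger parallel gripper is mounted at the origin on the work surface. World frame = base frame: x ahead of the robot, y to its left, z up, the work surface at z = 0. Lengths are in m, angles in rad, forces in N, time in s.
With the tool pointing down it reaches from about 0.4 to 0.9 m from the base axis. Payload 5.5 kg.
Tool frame: the origin (TCP) lies at the very end of the fingers, on their centre line; the grasp point (between the pads) lies 19 mm behind it; z points along the fingers, y is the line along which they close (so a half turn about z gives the same grasp; the last joint's range is limited). The gripper opens to 92 mm and grips with 3 to 60 N. Pads are 19 mm wide; open, the fingers measure 130 mm over their backs; the gripper's body (75 mm by 190 mm) begins 47 mm behind the grasp point.
Start: joints at [1.507, 0.501, -0.427, 1.55, 0.221, 1.138, -0.21], TCP at [0.209, -0.616, 0.227] pointing down, gripper open.
Joint ranges: [-2.88, 2.88], [-0.31, 2.03], [-1.54, 1.56], [0.2, 2.42], [-1.41, 4.55], [0.19, 2.02], [-2.57, 2.57]. Speed limits (rad/s): [2.57, 2.57, 3.14, 3.14, 3.14, 3.14, 3.14].

INTERFACE

Orientations are given as a rotation vector (axis times angle).
In Python, from cell import get_state, snapshot, get_calibration, sign_off gives the robot as it stands. The module is installed in compiled form; this text tells all that it offers.
- The arm moves only by the tool play_rows, never from a script. Its argument "rows" is one flat list of numbers, 7 for each row, row after row: the closure, from -1 (fully open) to 1 (shut), then the shift along the tool's x, y, z in units of 0.25 m (1.0 is 0.25 m), then the turn, a rotation vector about the tool's x, y, z in units of 90 degrees (1.0 is 90 degrees). In form: [fingers, tx, ty, tz, rx, ry, rz, fingers, tx, ty, tz, rx, ry, rz, ...]. A call has 1 to 5 rows; each row is the pose to reach, as a shift and turn from the pose commanded when the call began, along the tool's axes at that moment; what a row does not reach only later rows make up. A row lasts 1/12 s, in which the tool goes at most 41.7 mm and 7.16 degrees, less where a joint would pass 70% of its speed; a pose out of reach is approached as far as the arm can. A call with a number of a shift or a turn outside -1 to 1 is refused whole. A call with a gripper value outside its range is refused whole. The fingers move at their own pace and stop on an object; "grip_force" is the grip in N (left out, the last holds). Time passes only in rows, so rows that repeat a pose let the fingers close. It gives the time, the measured TCP pose, the force, the opening and the grip force at its end, in the units of the state.
- get_state(): the state, without advancing time (a new reading comes with each control period).
- snapshot(name): name is "scene" or "top"; returns the picture (420x560x3 uint8, blue, green, red); there is no depth.
- get_calibration(name): a dict with "vertical_fov" (degrees; the focal length in pixels is half the picture's height over the tangent of half this angle, whatever the lens; pixels are square), "cx", "cy" (the principal point, pixels), "rvec" (rotation vector, rad) and "tvec" (3), from world to camera coordinates, as OpenCV has them. Camera axes: x right, y down, z forward; pixel columns grow to the right and rows downward; lengths in m; the calibration is good to about 2 mm. A picture is of the moment at which its call begins. get_calibration takes no time and is no camera call.
- sign_off(): hands the job in; it is judged then, once.
The state is a dict: "t": time; "joint_pos": joint angles; "dq": joint speeds; "tau": joint torques, N m; "tool_pos": TCP position; "tcp_rot": TCP orientation; "ft_force": force on the tool from outside, world axes, zero at the start; "wrist_torque": the same for the moment, N m; "grip_width": finger opening in m; "finger_force": force on a finger pad.
Only numpy, scipy, OpenCV 4.12 (cv2) and the standard library are available. Lean on these libraries where they do the work, as an engineer would, in place of code of your own. Each camera call takes 0.05 s, during which the arm holds its last target. There are 200 camera calls.

TASK

Pack the spare crawler wheels into the steel tray: lay the two black-tyred wheels with plain metal hubs flat on its floor, side by side and spaced to carry a load evenly, lay the yellow separator sheet level on top of them inside the tray with its grip bar up, then set every green-tyred wheel with a plain metal hub flat, hub up, on the sheet beside the grip bar. Wheels with a red hub are worn-out rejects, whatever their tyre: put those in the red bin, including the one left in the tray. Leave the spray can and screwdriver alone.

Things in the scene. Friction and masses are not known exactly. Their poses are not given: they have to be found in the camera images.
- tray: Fixed open steel tray, outside 148 (x) by 278 (y) by 72 mm high, walls and floor 6 mm thick, inside 136 by 266 mm. Origin: centre of its underside, on the bench; x across, y along its length, z up.
- bin: Fixed open red plastic reject bin, outside 140 (x) by 240 (y) by 70 mm high, walls and floor 5 mm. Origin: centre of its underside; y along its length, z up.
- sheet: Loose yellow stiff plastic separator sheet, 118 (x) by 248 (y) by 4 mm, about 0.22 kg. A black upright grip bar stands on its middle: 60 mm long along x, 14 mm thick in y, from 4 to 30 mm above the underside. Origin: centre of its underside; z up.
- black_a: Crawler wheel lying flat, hub up: black rubber tyre 84 mm across and 22 mm thick, with a coaxial round plain metal hub drum 56 mm across rising a further 22 mm (44 mm in all); 0.2 to 0.36 kg. Pick it by the hub. Origin: centre of its underside; z up along the axle. Goes in the bottom layer. Always present.
- black_b: Crawler wheel lying flat, hub up: black rubber tyre 84 mm across and 22 mm thick, with a coaxial round plain metal hub drum 56 mm across rising a further 22 mm (44 mm in all); 0.2 to 0.36 kg. Pick it by the hub. Origin: centre of its underside; z up along the axle. Goes in the bottom layer. Always present.
- green_a: Crawler wheel lying flat, hub up: green tyre 84 mm across and 22 mm thick, with a coaxial round plain metal hub drum 56 mm across rising a further 22 mm (44 mm in all); 0.2 to 0.36 kg. Pick it by the hub. Origin: centre of its underside; z up along the axle. Goes on the sheet. May be absent (None).
- green_b: Crawler wheel lying flat, hub up: green tyre 84 mm across and 22 mm thick, with a coaxial round plain metal hub drum 56 mm across rising a further 22 mm (44 mm in all); 0.2 to 0.36 kg. Pick it by the hub. Origin: centre of its underside; z up along the axle. Goes on the sheet. May be absent (None).
- worn_a: Crawler wheel lying flat, hub up: black rubber tyre 84 mm across and 22 mm thick, with a coaxial round red hub drum 56 mm across rising a further 22 mm (44 mm in all); 0.2 to 0.36 kg. Pick it by the hub. Origin: centre of its underside; z up along the axle. A reject. May be absent (None).
- worn_b: Crawler wheel lying flat, hub up: green tyre 84 mm across and 22 mm thick, with a coaxial round red hub drum 56 mm across rising a further 22 mm (44 mm in all); 0.2 to 0.36 kg. Pick it by the hub. Origin: centre of its underside; z up along the axle. A reject. May be absent (None).
- worn_c: Crawler wheel lying flat, hub up: black rubber tyre 84 mm across and 22 mm thick, with a coaxial round red hub drum 56 mm across rising a further 22 mm (44 mm in all); 0.2 to 0.36 kg. Pick it by the hub. Origin: centre of its underside; z up along the axle. A reject, left over in the tray at the start. Always present.
- spray_can: Bystander: blue spray can standing upright, 60 mm across, 170 mm high. Origin: centre of its underside.
- screwdriver: Bystander: red-handled screwdriver 200 mm long lying on the bench. Origin: near its middle, at the underside; x along its length.
There are look-alikes about, which are no part of the job. Leave any blue look-alike of the black_a alone.

How it is judged:
By the outcome, as a careful person would: the job done as asked, in the order asked, and still so for the second after the job is handed in, with the robot touching nothing.
Of green_a, green_b only 1 to 2 are there at a start; the rules pass over those that are not, and their reading is None.
Of worn_a, worn_b only 1 to 2 are there at a start; the rules pass over those that are not, and their reading is None.
At some moment in a run one of black_a, black_b, green_a, green_b, worn_a, worn_b, worn_c may be knocked a few centimetres aside while the robot is not near it.
It also fails if it takes over 210 s, if anything falls off the work surface, if the arm or the gripper's body presses on something with over 40 N, if the wrist force passes 120 N, or if a joint passes its speed limit or range.

## Working session

There is one attempt and no reset: what is moved stays moved. The work goes in short steps, Python scripts to look and compute and a tool call to move; the robot and the scene stay as the last step left them, time stands still between calls to the robot, and variables do not carry over. Pictures are saved under pics/ and viewed, at most 14 in all, crops included, and the job is handed in when it is done.

Besides the shell and the picture viewer there is one more tool, called as a command line: name --argument value ..., lists and objects as JSON in quotes. play_rows: Moves the arm, as the interface text tells. Shifts and turns lie within -1 to 1; 1 stands for 0.25 m of shift or 90 degrees of turn. Its arguments: {"type":"object","properties":{"rows":{"type":"array"},"grip_force":{"type":"number"}},"required":["rows"]}

```bash
mkdir -p pics
cat > h.py <<'E'
import numpy as np, cv2
from scipy.spatial.transform import Rotation as R
from cell import *
def cal(n):
    c=get_calibration(n); f=210/np.tan(np.radians(c["vertical_fov"]/2))
    return np.array([[f,0,c["cx"]],[0,f,c["cy"]],[0,0,1]]),R.from_rotvec(np.ravel(c["rvec"])).as_matrix(),np.ravel(c["tvec"]),c
def ray(n,u,v,z):
    K,M,t,_=cal(n); C=-M.T@t; d=M.T@np.linalg.inv(K)@np.array([u,v,1.]); return C+d*(z-C[2])/d[2]
def proj(n,p):
    K,M,t,_=cal(n); q=K@(M@np.array(p,float)+t); return q[:2]/q[2]
E
python3 - <<'E'
from h import *
for n in("scene","top"):
    im=snapshot(n); print(im.shape); cv2.imwrite(f"pics/{n}0.png",im); K,M,t,c=cal(n); print(c, -M.T@t)
print(get_state())
E
```

```text
(420, 560, 3)
{'vertical_fov': 47.83469421591273, 'cx': 276.22195633620976, 'cy': 201.42153742024573, 'rvec': array([ 2.32478391,  0.75648682, -0.26881367]), 'tvec': array([-0.43324805, -0.19761388,  1.21283333])} [ 0.897416   -0.51689557  0.79068532]
(420, 560, 3)
{'vertical_fov': 51.81234733830074, 'cx': 282.1185200848954, 'cy': 205.39211124926007, 'rvec': array([ 2.1631988 , -2.14672228,  0.09996005]), 'tvec': array([0.01591684, 0.51907722, 0.95490369])} [4.09370619e-01 8.26279785e-04 1.00695113e+00]
{'t': 0.1, 'joint_pos': array([ 1.50724539,  0.50174062, -0.42679728,  1.55133531,  0.22078245,
        1.13832225, -0.21028243]), 'dq': array([ 0.0009172 , -0.00120858,  0.0006376 , -0.00103594,  0.00014335,
        0.00053993,  0.00057578]), 'tau': array([-1.11998641e-02, -5.67875898e+01, -5.83831206e+00, -2.79914510e+01,
       -6.89441012e-02,  2.41522811e-02,  4.57216481e-05]), 'tool_pos': array([ 0.20838558, -0.61502077,  0.22579384]), 'tcp_rot': array([-3.09802642e+00, -5.10769002e-01,  3.47815697e-04]), 'ft_force': array([-0.11400215,  0.76663491, -0.47337643]), 'wrist_torque': array([ 0.03333972,  0.03105247, -0.00150342]), 'finger_force': 0.0, 'grip_width': 0.09193053839345}
```

View pics/top0.png

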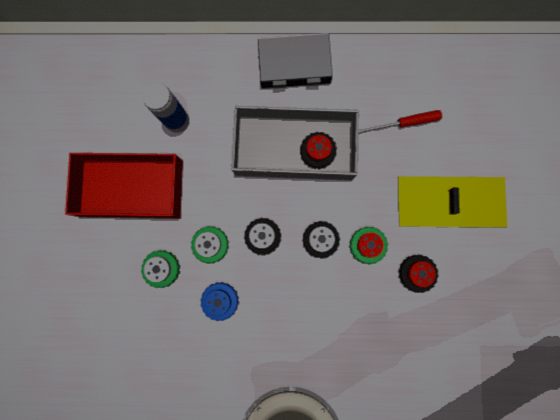

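View pics/scene0.png

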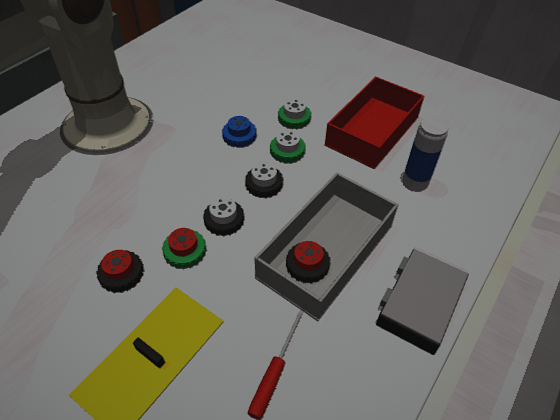

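Top view. Plain-hub black wheels are at (262,236) and (321,239), plain-hub green at (210,244) and (156,269). The red-hub rejects are at (368,245, green tyre), (419,273, black tyre) and (319,150, in the tray). Easily confused with these: the blue wheel at (219,301), the grey box at (295,60), and black plain versus black red-hub. Next I'll measure everything and check one crop.

```bash
cat >> h.py <<'E'
def hubs(im,n="top"):
    """all hub blobs: (kind,u,v,area)"""
    hsv=cv2.cvtColor(im,cv2.COLOR_BGR2HSV); H,S,V=[hsv[...,i].astype(int) for i in range(3)]
    m={'red':((H<8)|(H>172))&(S>120)&(V>60),'green':(H>45)&(H<85)&(S>90)&(V>40),'yellow':(H>22)&(H<36)&(S>150)&(V>60),'dark':(V<60),'bluehub':(H>100)&(H<125)&(S>120)&(V>40)}
    return {k:v.astype(np.uint8) for k,v in m.items()}
def wheels(im=None,show=True):
    """wheels in top view: outer tyre silhouette circle + hub colour. tyre mask = dark or green; filled contour"""
    if im is None: im=snapshot("top")
    m=hubs(im); hsv=cv2.cvtColor(im,cv2.COLOR_BGR2HSV); out=[]
    for col,mk in (('green',m['green']),('black',(hsv[...,2]<55).astype(np.uint8))):
        cs,_=cv2.findContours(cv2.morphologyEx(mk,cv2.MORPH_CLOSE,np.ones((3,3))),cv2.RETR_EXTERNAL,cv2.CHAIN_APPROX_NONE)
        for c in cs:
            (u,v),r=cv2.minEnclosingCircle(c)
            if not 14<r<26: continue
            a=cv2.contourArea(cv2.convexHull(c))
            if a<0.75*np.pi*r*r: continue
            d=np.zeros(m['red'].shape,np.uint8); cv2.circle(d,(int(u),int(v)),10,1,-1)
            hub='red' if (m['red']&d).sum()>80 else ('blue' if (m['bluehub']&d).sum()>80 else 'plain')
            p=ray("top",u,v,0.018); out.append((col,hub,round(u,1),round(v,1),round(r,1),p[:2].round(4)))
    if show: [print(*o) for o in out]
    return out
def rect(mask,z,n="top"):
    cs,_=cv2.findContours(mask,cv2.RETR_EXTERNAL,cv2.CHAIN_APPROX_NONE); c=max(cs,key=cv2.contourArea)
    b=cv2.boxPoints(cv2.minAreaRect(c)); return b,np.array([ray(n,u,v,z)[:2] for u,v in b])
E
python3 - <<'E'
from h import *
im=snapshot("top"); wheels(im)
m=hubs(im)
for k,z in(('red',.07),('yellow',.004)):
    b,p=rect(m[k],z); print(k,b.round(1).tolist(),p.round(4).tolist(),p.mean(0),[np.linalg.norm(p[i]-p[i-1]).round(4) for i in range(4)])
# bar
y0=m['dark'].copy(); mm=np.zeros_like(y0); mm[180:225,435:475]=1
b,p=rect(y0&mm,.02); print('bar',b.round(1).tolist(),p.round(4).tolist(),p.mean(0))
print("px/m",np.linalg.norm(proj("top",[.5,0,.02])-proj("top",[.5,.1,.02]))*10)
cv2.imwrite("pics/c1.png",cv2.resize(im[90:320,130:450],None,fx=2.5,fy=2.5,interpolation=cv2.INTER_CUBIC)[:600])
E
```

```text
green plain 160.0 268.7 19.1 [0.3733 0.297 ]
green red 368.5 245.0 18.8 [ 0.431  -0.1768]
green plain 209.3 244.3 18.7 [0.4296 0.1859]
black red 418.0 273.0 19.8 [ 0.3692 -0.2869]
black plain 320.5 239.2 18.5 [ 0.4432 -0.0681]
black plain 262.3 236.2 18.4 [0.4491 0.0648]
black red 317.6 149.9 18.5 [ 0.651  -0.0615]
red [[64.9000015258789, 214.3000030517578], [65.9000015258789, 151.89999389648438], [175.1999969482422, 153.60000610351562], [174.1999969482422, 216.10000610351562]] [[0.4915, 0.4961], [0.6314, 0.5029], [0.6285, 0.2575], [0.4893, 0.2547]] [0.56017152 0.37781188] [np.float64(0.2414), np.float64(0.1401), np.float64(0.2454), np.float64(0.1392)]
yellow [[398.0, 177.0], [506.0, 177.0], [506.0, 226.0], [398.0, 226.0]] [[0.5904, -0.2503], [0.5918, -0.5006], [0.4775, -0.4951], [0.4756, -0.2479]] [ 0.53381097 -0.37346016] [np.float64(0.1148), np.float64(0.2504), np.float64(0.1144), np.float64(0.2472)]
bar [[449.0, 213.0], [449.0, 187.0], [458.0, 187.0], [458.0, 213.0]] [[0.5051, -0.3601], [0.5649, -0.3621], [0.565, -0.3826], [0.5052, -0.3804]] [ 0.53504519 -0.37128288]
px/m 435.65402748624047
```

View pics/c1.png

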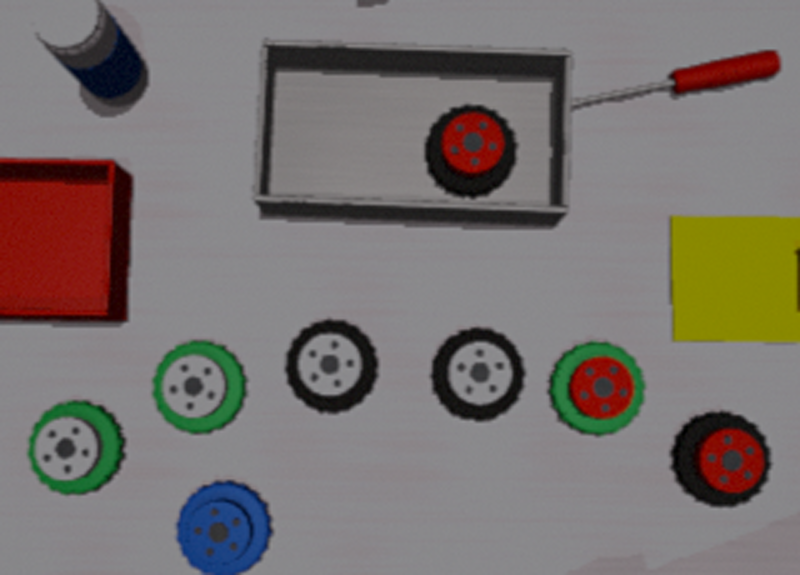

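The crop confirms the choice. In full-frame pixels the black plain hubs are (262,236) and (322,239), the red hubs (371,245), (423,274) and (319,147), the green plain hubs (207,244) and (156,269), and the blue wheel (219,301) is excluded. I'll cross-check hub dots and tray rim.

Run:
```python
from h import *
f=lambda u,v,z:ray("top",u/2.5+130-.3,v/2.5+90-.3,z)[:2].round(4)
for n,u,v,z in (("bp",330,364,.044),("bp2",480,372,.044),("gr",602,387,.044),("br",732,460,.044),("wc",472,142,.05),("g1",193,386,.044),("g2",66,448,.044)): print(n,f(u,v,z))
t=np.array([f(*c,.072) for c in((264,40),(572,50),(566,208),(257,200))]); print(t.tolist(),t.mean(0),[np.linalg.norm(t[i]-t[i-1]).round(4) for i in range(4)])
def yaw(a,b): return np.degrees(np.arctan2(-(b-a)[0],(b-a)[1]))
print("tray yaw",yaw(t[1],t[0]),yaw(t[2],t[3]))
# refine yellow and bin edges by line fit on left/right cols
im=snapshot("top"); m=hubs(im)
for k,z in(('yellow',.004),('red',.07)):
    c=max(cv2.findContours(m[k],cv2.RETR_EXTERNAL,cv2.CHAIN_APPROX_NONE)[0],key=cv2.contourArea)
    q=cv2.approxPolyDP(c,6,True)[:,0]; p=np.array([ray("top",u,v,z)[:2] for u,v in q]); print(k,q.tolist(),p.round(4).tolist())
# scene view sheet corners / scene tray
im=snapshot("scene"); m=hubs(im)
c=max(cv2.findContours(m['yellow'],cv2.RETR_EXTERNAL,cv2.CHAIN_APPROX_NONE)[0],key=cv2.contourArea)
q=cv2.approxPolyDP(c,6,True)[:,0]; print(q.tolist(),np.array([ray("scene",u,v,.004)[:2] for u,v in q]).round(4).tolist())
for u,v in((338,177),(397,207),(317,305),(257,262)): print(ray("scene",u,v,.072).round(4))
for u,v in((376,79),(423,96),(376,151),(328,122)): print('bin',ray("scene",u,v,.07).round(4))
for u,v in((145,345),(155,356)): print('bar',ray("scene",u,v,.03).round(4))
s=get_state(); print(s['tool_pos'],R.from_rotvec(s['tcp_rot']).as_matrix().round(3))
```

```text
bp [0.45   0.0645]
bp2 [ 0.4439 -0.0689]
gr [ 0.4316 -0.1766]
br [ 0.3688 -0.2891]
wc [ 0.651  -0.0615]
g1 [0.4295 0.1863]
g2 [0.3738 0.2978]
[[0.738, 0.1258], [0.7294, -0.149], [0.5867, -0.1422], [0.5925, 0.129]] [ 0.66165 -0.0091 ] [np.float64(0.1455), np.float64(0.2749), np.float64(0.1429), np.float64(0.2713)]
tray yaw -1.7925143109328239 -1.2251654510153116
yellow [[398, 177], [399, 225], [506, 226], [503, 177]] [[0.5904, -0.2503], [0.4779, -0.2502], [0.4775, -0.4951], [0.5917, -0.4937]]
red [[70, 153], [66, 214], [172, 215], [175, 154]] [[0.6289, 0.4936], [0.4922, 0.4937], [0.4916, 0.2597], [0.6276, 0.258]]
[[222, 320], [175, 288], [69, 395], [95, 419], [138, 419]] [[0.5913, -0.2461], [0.4769, -0.248], [0.4769, -0.4929], [0.5397, -0.4926], [0.5941, -0.4532]]
[0.6032 0.126  0.072 ]
[0.7411 0.1244 0.072 ]
[ 0.7295 -0.1537  0.072 ]
[ 0.5951 -0.1448  0.072 ]
bin [0.4993 0.4922 0.07  ]
bin [0.6289 0.4978 0.07  ]
bin [0.6292 0.2473 0.07  ]
bin [0.4902 0.269  0.07  ]
bar [ 0.5266 -0.3662  0.03  ]
bar [ 0.5539 -0.3699  0.03  ]
[ 0.2085595  -0.61529825  0.22622816] [[ 0.947  0.321 -0.   ]
 [ 0.321 -0.947  0.001]
 [ 0.    -0.001 -1.   ]]
```

play_rows --rows '[-0.7,0.514,-0.516,0,0,0,0.208,-0.7,0.514,-0.516,0,0,0,0.208,-0.7,0.514,-0.516,0,0,0,0.208,-0.7,0.514,-0.516,0,0,0,0.208,-0.7,0.514,-0.516,0,0,0,0.208]' --grip_force 35

```text
t: 0.67
tool_pos: [0.2926, -0.446, 0.2268]
tcp_rot: [-3.139, -0.011, -0.001]
ft_force: [1.0, 0.2, -0.8]
grip_width: 0.0781
finger_force: 0.0
```

play_rows --rows '[-0.7,0.32,-0.66,0.3,0,0,0,-0.7,0.32,-0.66,0.3,0,0,0,-0.7,0.32,-0.66,0.3,0,0,0,-0.7,0.32,-0.66,0.3,0,0,0,-0.7,0.32,-0.66,0.3,0,0,0]'

```text
t: 1.08
tool_pos: [0.3697, -0.2841, 0.151]
tcp_rot: [-3.141, -0.004, -0.0]
ft_force: [0.9, 0.0, 0.3]
grip_width: 0.0781
finger_force: 0.0
```

play_rows --rows '[-0.7,0,0,0.1,0,0,0,-0.7,0,0,0.2,0,0,0,-0.7,0,0,0.25,0,0,0,-0.7,0,0,0.25,0,0,0,-0.7,0,0,0.25,0,0,0]'

```text
t: 1.5
tool_pos: [0.3687, -0.2869, 0.0889]
tcp_rot: [-3.14, -0.001, 0.002]
ft_force: [0.8, 0.2, 0.8]
grip_width: 0.0782
finger_force: 0.0
```

Run:
```python
from h import *
wheels(); s=get_state(); print(s['t'],s['tool_pos'].round(4),s['tcp_rot'].round(4))
```

```text
green plain 160.0 268.7 19.1 [0.3733 0.297 ]
green red 368.5 245.0 18.8 [ 0.431  -0.1768]
green plain 209.3 244.3 18.7 [0.4296 0.1859]
black plain 320.7 239.3 18.5 [ 0.4431 -0.0684]
black plain 262.2 236.2 18.3 [0.4491 0.0651]
black red 317.6 149.9 18.5 [ 0.651  -0.0615]
1.55 [ 0.3694 -0.2875  0.0897] [3.1414e+00 1.0000e-04 8.0000e-04]
```

play_rows --rows '[-0.7,0,0,0.1,0,0,0,-0.7,0,0,0.2,0,0,0,-0.7,0,0,0.256,0,0,0,-0.7,0,0,0.256,0,0,0,-0.7,0,0,0.256,0,0,0]'

```text
t: 1.97
tool_pos: [0.3693, -0.2876, 0.0259]
tcp_rot: [3.141, -0.0, 0.001]
ft_force: [0.4, -0.0, 0.8]
grip_width: 0.078
finger_force: 0.0
```

play_rows --rows '[0.5,0,0,0,0,0,0,0.5,0,0,0,0,0,0,0.5,0,0,0,0,0,0,0.5,0,0,0,0,0,0,0.5,0,0,0,0,0,0]' --grip_force 35

```text
t: 2.38
tool_pos: [0.3695, -0.2876, 0.0262]
tcp_rot: [3.14, -0.0, 0.002]
ft_force: [-1.2, 0.6, 6.8]
grip_width: 0.0552
finger_force: 35.0
```

Run:
```python
from h import *
print(ray("top",174,122,0),ray("top",158,97,.17)); s=get_state(); print(s['tool_pos'].round(4),s['grip_width'],s['finger_force'],s['joint_pos'].round(2))
```

```text
[0.72249285 0.28252091 0.        ] [0.72136069 0.26927804 0.17      ]
[ 0.3695 -0.2876  0.0262] 0.055241419291243314 35.003002882003784 [ 0.96  0.51 -0.42  2.13  0.37  0.57 -1.3 ]
```

play_rows --rows '[0.5,0,0,-0.12,0,0,0,0.5,0,0,-0.28,0,0,0,0.5,0,0,-0.44,0,0,0,0.5,0,-0.15,-0.5,0,0,0,0.5,0,-0.3,-0.5,0,0,0]'

```text
t: 2.8
tool_pos: [0.3718, -0.2146, 0.1542]
tcp_rot: [3.136, -0.008, 0.011]
ft_force: [1.8, 2.3, -1.9]
grip_width: 0.0546
finger_force: 35.0
```

play_rows --rows '[0.5,0.1,-0.8,0,0,0,0,0.5,0.1,-0.8,0,0,0,0,0.5,0.1,-0.8,0,0,0,0,0.5,0.1,-0.8,0,0,0,0,0.5,0.1,-0.8,0,0,0,0]'

```text
t: 3.22
tool_pos: [0.3934, -0.0096, 0.1505]
tcp_rot: [3.141, 0.002, 0.001]
ft_force: [0.4, -0.0, -2.0]
grip_width: 0.0549
finger_force: 35.0
```

play_rows --rows '[0.5,0.3,-0.7,0,0,0,0,0.5,0.3,-0.7,0,0,0,0,0.5,0.3,-0.7,0,0,0,0,0.5,0.3,-0.7,0,0,0,0,0.5,0.3,-0.7,0,0,0,0]'

```text
t: 3.63
tool_pos: [0.4699, 0.1679, 0.1507]
tcp_rot: [-3.139, -0.005, -0.003]
ft_force: [0.6, 0.8, -2.6]
grip_width: 0.0554
finger_force: 35.0
```

play_rows --rows '[0.5,0.29,-0.59,0,0,0,-0.38,0.5,0.29,-0.59,0,0,0,-0.38,0.5,0.29,-0.59,0,0,0,-0.38,0.5,0.29,-0.59,0,0,0,-0.38,0.5,0.29,-0.59,0,0,0,-0.38]'

```text
t: 4.05
tool_pos: [0.5421, 0.3195, 0.1505]
tcp_rot: [-2.99, -0.939, -0.005]
ft_force: [0.1, 1.5, -1.4]
grip_width: 0.0549
finger_force: 35.0
```

play_rows --rows '[0.5,0,0,0,0,0,-0.12,0.5,0,0,0,0,0,-0.12,0.5,0,0,0.1,0,0,-0.12,0.5,0,0,0.1,0,0,-0.12,0.5,0,0,0.1,0,0,-0.12]'

```text
t: 4.47
tool_pos: [0.5401, 0.3089, 0.1237]
tcp_rot: [2.902, 1.201, -0.007]
ft_force: [0.1, -0.2, -1.7]
grip_width: 0.0553
finger_force: 35.0
```

Run:
```python
from h import *
s=get_state(); print(s['tool_pos'].round(4),s['tcp_rot'].round(3),s['grip_width'],s['finger_force'],s['joint_pos'].round(2),s['ft_force'])
```

```text
[0.5401 0.3089 0.1237] [ 2.902  1.201 -0.007] 0.05533858339165339 34.99944448471069 [ 0.04  0.7  -0.86  1.69  0.6   1.04 -1.81] [ 0.10083357 -0.24965464 -1.65897003]
```

play_rows --rows '[0.5,0,0,0.1,0,0,0,0.5,0,0,0.2,0,0,0,0.5,0,0,0.3,0,0,0,0.5,0,0,0.36,0,0,0,0.5,0,0,0.36,0,0,0]'

```text
t: 4.88
tool_pos: [0.5401, 0.3091, 0.0329]
tcp_rot: [2.902, 1.202, -0.006]
ft_force: [-0.1, 0.3, -2.0]
grip_width: 0.0557
finger_force: 35.0
```

play_rows --rows '[-0.55,0,0,0,0,0,0,-0.55,0,0,0,0,0,0,-0.55,0,0,0,0,0,0,-0.55,0,0,-0.1,0,0,0,-0.55,0,0,-0.25,0,0,0]'

```text
t: 5.3
tool_pos: [0.5399, 0.3092, 0.0965]
tcp_rot: [2.902, 1.202, -0.007]
ft_force: [0.8, -0.2, 0.6]
grip_width: 0.0712
finger_force: 0.0
```

play_rows --rows '[-0.55,0,0,-0.15,0,0,0,-0.55,0,0,-0.25,0,0,0,-0.55,0,0,-0.25,0,0,0,-0.7,0,0,-0.25,0,0,0,-0.7,0,0,-0.25,0,0,0]'

```text
t: 5.72
tool_pos: [0.5417, 0.3101, 0.1609]
tcp_rot: [2.902, 1.202, 0.002]
ft_force: [-0.5, -0.0, 0.4]
grip_width: 0.077
finger_force: 0.0
```

Run:
```python
from h import *
wheels(); s=get_state(); print(s['t'],s['tool_pos'].round(4),s['tcp_rot'].round(3),R.from_rotvec(s['tcp_rot']).as_matrix().round(3))
```

```text
green red 368.5 245.0 18.8 [ 0.431  -0.1768]
black plain 320.6 239.4 18.4 [ 0.4429 -0.0682]
black red 317.5 150.0 18.3 [ 0.6507 -0.0613]
5.7667 [0.5412 0.3097 0.1599] [ 2.902e+00  1.202e+00 -1.000e-03] [[ 0.707  0.707 -0.   ]
 [ 0.707 -0.707 -0.001]
 [-0.001  0.001 -1.   ]]
```

play_rows --rows '[-0.7,-0.37,0.68,0,0,0,0,-0.7,-0.37,0.68,0,0,0,0,-0.7,-0.37,0.68,0,0,0,0,-0.7,-0.37,0.68,0,0,0,0,-0.7,-0.37,0.68,0,0,0,0]'

```text
t: 6.18
tool_pos: [0.5966, 0.1188, 0.1583]
tcp_rot: [2.903, 1.195, -0.005]
ft_force: [0.7, 0.5, -0.4]
grip_width: 0.0781
finger_force: 0.0
```

play_rows --rows '[-0.7,-0.37,0.68,0,0,0,0,-0.7,-0.37,0.68,0,0,0,0,-0.7,-0.37,0.68,0,0,0,0,-0.7,-0.37,0.68,0,0,0,0,-0.7,-0.37,0.68,0,0,0,0]'

```text
t: 6.6
tool_pos: [0.6508, -0.0672, 0.1582]
tcp_rot: [2.904, 1.195, -0.005]
ft_force: [0.5, -0.4, -1.0]
grip_width: 0.0781
finger_force: 0.0
```

play_rows --rows '[-0.7,0,0,0,0,0,0,-0.7,0,0,0.12,0,0,0,-0.7,0,0,0.24,0,0,0,-0.7,0,0,0.24,0,0,0,-0.7,0,0,0.24,0,0,0]'

```text
t: 7.02
tool_pos: [0.6486, -0.0604, 0.0977]
tcp_rot: [-2.899, -1.202, 0.008]
ft_force: [0.1, 0.5, -0.4]
grip_width: 0.078
finger_force: 0.0
```

play_rows --rows '[-0.7,0,0,0.12,0,0,0,-0.7,0,0,0.22,0,0,0,-0.7,0,0,0.262,0,0,0,-0.7,0,0,0.262,0,0,0,-0.7,0,0,0.262,0,0,0]'

```text
t: 7.43
tool_pos: [0.6516, -0.0603, 0.0358]
tcp_rot: [-2.902, -1.203, -0.001]
ft_force: [-0.2, 0.1, 1.8]
grip_width: 0.0781
finger_force: 0.0
```

play_rows --rows '[0.5,0,0,0,0,0,0,0.5,0,0,0,0,0,0,0.5,0,0,0,0,0,0,0.5,0,0,0,0,0,0,0.5,0,0,0,0,0,0]'

```text
t: 7.85
tool_pos: [0.6517, -0.0609, 0.0359]
tcp_rot: [2.902, 1.202, 0.002]
ft_force: [-1.2, 1.6, 5.8]
grip_width: 0.0551
finger_force: 35.0
```

play_rows --rows '[0.5,0,0,-0.12,0,0,0,0.5,0,0,-0.28,0,0,0,0.5,0,0,-0.44,0,0,0,0.5,0,0,-0.512,0,0,0,0.5,0,0,-0.512,0,0,0]'

```text
t: 8.27
tool_pos: [0.6542, -0.0603, 0.1682]
tcp_rot: [2.899, 1.201, 0.012]
ft_force: [1.1, 0.3, -2.9]
grip_width: 0.0552
finger_force: 35.0
```

Run:
```python
from h import *
wheels(); s=get_state(); print(s['t'],s['tool_pos'].round(4),s['tcp_rot'].round(3),s['grip_width'],s['joint_pos'].round(2))
```

```text
green plain 159.9 268.8 19.0 [0.3732 0.2972]
green red 368.3 244.9 18.8 [ 0.4313 -0.1765]
green plain 209.2 244.3 18.5 [0.4296 0.1862]
black plain 320.9 239.2 18.9 [ 0.4434 -0.0689]
black plain 262.2 236.2 18.3 [0.4491 0.0651]
black red 158.3 196.2 18.4 [0.5398 0.3076]
8.3167 [ 0.6524 -0.0608  0.165 ] [2.9   1.201 0.006] 0.055170998242286766 [ 0.63  0.69 -0.86  1.59  0.57  1.13 -1.15]
```

play_rows --rows '[0.5,0.373,-0.583,0,0,0,0,0.5,0.373,-0.583,0,0,0,0,0.5,0.373,-0.583,0,0,0,0,0.5,0.373,-0.583,0,0,0,0,0.5,0.373,-0.583,0,0,0,0]'

```text
t: 8.73
tool_pos: [0.6088, 0.1187, 0.1611]
tcp_rot: [-2.889, -1.216, 0.003]
ft_force: [-1.3, 3.3, -2.6]
grip_width: 0.0555
finger_force: 35.0
```

play_rows --rows '[0.5,0.373,-0.583,0,0,0,0,0.5,0.373,-0.583,0,0,0,0,0.5,0.373,-0.583,0,0,0,0,0.5,0.373,-0.583,0,0,0,0,0.5,0.373,-0.583,0,0,0,0]'

```text
t: 9.15
tool_pos: [0.5706, 0.2871, 0.1613]
tcp_rot: [-2.889, -1.216, 0.003]
ft_force: [-1.6, 1.9, -2.1]
grip_width: 0.0554
finger_force: 35.0
```

play_rows --rows '[0.5,0.373,-0.583,0,0,0,0,0.5,0.373,-0.583,0,0,0,0,0.5,0.373,-0.583,0,0,0,0,0.5,0.373,-0.583,0,0,0,0,0.5,0.373,-0.583,0,0,0,0]'

```text
t: 9.57
tool_pos: [0.5323, 0.455, 0.1608]
tcp_rot: [-2.889, -1.215, 0.005]
ft_force: [-2.2, 1.2, -1.8]
grip_width: 0.0551
finger_force: 35.0
```

play_rows --rows '[0.5,0,0,0,0,0,0,0.5,0,0,0.1,0,0,0,0.5,0,0,0.14,0,0,0,0.5,0,0,0.14,0,0,0,0.5,0,0,0.14,0,0,0]'

```text
t: 9.98
tool_pos: [0.5395, 0.4436, 0.1255]
tcp_rot: [2.901, 1.199, -0.006]
ft_force: [0.1, -0.3, -3.1]
grip_width: 0.0553
finger_force: 35.0
```

Run:
```python
from h import *
s=get_state(); print(s['t'],s['tool_pos'].round(4),s['tcp_rot'].round(3),s['grip_width'],s['joint_pos'].round(2))
```

```text
9.9833 [0.5395 0.4436 0.1255] [ 2.901  1.199 -0.006] 0.055281902815929575 [-0.21  0.81 -0.83  1.48  0.63  1.13 -1.94]
```

play_rows --rows '[0.5,0,0,0.1,0,0,0,0.5,0,0,0.2,0,0,0,0.5,0,0,0.3,0,0,0,0.5,0,0,0.356,0,0,0,0.5,0,0,0.356,0,0,0]'

```text
t: 10.4
tool_pos: [0.5388, 0.4437, 0.0357]
tcp_rot: [2.901, 1.2, -0.007]
ft_force: [-0.3, -0.8, -3.8]
grip_width: 0.0549
finger_force: 35.0
```

play_rows --rows '[-0.55,0,0,0,0,0,0,-0.55,0,0,0,0,0,0,-0.55,0,0,0,0,0,0,-0.55,0,0,-0.1,0,0,0,-0.55,0,0,-0.25,0,0,0]'

```text
t: 10.82
tool_pos: [0.5393, 0.4439, 0.0997]
tcp_rot: [2.901, 1.2, -0.006]
ft_force: [-0.1, 0.1, -0.4]
grip_width: 0.0714
finger_force: 0.0
```

play_rows --rows '[-0.55,0,0,-0.15,0,0,0,-0.55,0,0,-0.25,0,0,0,-0.55,0,0,-0.25,0,0,0,-0.7,0,0,-0.25,0,0,0,-0.7,0,0,-0.25,0,0,0]'

```text
t: 11.23
tool_pos: [0.5399, 0.4462, 0.1647]
tcp_rot: [2.902, 1.202, 0.003]
ft_force: [0.0, -0.0, -0.2]
grip_width: 0.077
finger_force: 0.0
```

Run:
```python
from h import *
wheels(); s=get_state(); print(s['t'],s['tool_pos'].round(4))
```

```text
green red 368.5 245.0 18.8 [ 0.431  -0.1768]
black plain 320.6 239.3 18.4 [ 0.443  -0.0683]
black plain 262.2 236.2 18.3 [0.4491 0.0651]
black red 158.3 196.2 18.4 [0.5398 0.3076]
11.2833 [0.5395 0.4456 0.1634]
```

play_rows --rows '[-0.7,-0.52,0.363,0,0,0,0,-0.7,-0.52,0.363,0,0,0,0,-0.7,-0.52,0.363,0,0,0,0,-0.7,-0.52,0.363,0,0,0,0,-0.7,-0.52,0.363,0,0,0,0]'

```text
t: 11.7
tool_pos: [0.5116, 0.28, 0.1609]
tcp_rot: [2.901, 1.188, -0.011]
ft_force: [0.4, 0.2, 0.3]
grip_width: 0.0781
finger_force: 0.0
```

play_rows --rows '[-0.7,-0.52,0.363,0,0,0,0,-0.7,-0.52,0.363,0,0,0,0,-0.7,-0.52,0.363,0,0,0,0,-0.7,-0.52,0.363,0,0,0,0,-0.7,-0.52,0.363,0,0,0,0]'

```text
t: 12.12
tool_pos: [0.4826, 0.1246, 0.1614]
tcp_rot: [2.904, 1.187, -0.011]
ft_force: [-0.3, -0.5, 0.2]
grip_width: 0.0781
finger_force: 0.0
```

play_rows --rows '[-0.7,-0.52,0.363,0,0,0,0,-0.7,-0.52,0.363,0,0,0,0,-0.7,-0.52,0.363,0,0,0,0,-0.7,-0.52,0.363,0,0,0,0,-0.7,-0.52,0.363,0,0,0,0]'

```text
t: 12.53
tool_pos: [0.4541, -0.0301, 0.1621]
tcp_rot: [2.908, 1.187, -0.009]
ft_force: [0.6, -0.1, -0.2]
grip_width: 0.0783
finger_force: 0.0
```

play_rows --rows '[-0.7,-0.51,0.363,0,0,0,0,-0.7,-0.51,0.363,0,0,0,0,-0.7,-0.51,0.363,0,0,0,0,-0.7,-0.51,0.363,0,0,0,0,-0.7,-0.51,0.363,0,0,0,0]'

```text
t: 12.95
tool_pos: [0.4285, -0.1834, 0.1626]
tcp_rot: [2.908, 1.188, -0.004]
ft_force: [-0.5, 0.9, -0.3]
grip_width: 0.0779
finger_force: 0.0
```

play_rows --rows '[-0.7,0,0,0.14,0,0,0,-0.7,0,0,0.28,0,0,0,-0.7,0,0,0.29,0,0,0,-0.7,0,0,0.29,0,0,0,-0.7,0,0,0.29,0,0,0]'

```text
t: 13.37
tool_pos: [0.4312, -0.1753, 0.0919]
tcp_rot: [-2.901, -1.204, -0.001]
ft_force: [0.2, 0.8, 0.6]
grip_width: 0.0778
finger_force: 0.0
```

Run:
```python
from h import *
wheels(); s=get_state(); print(s['t'],s['tool_pos'].round(4))
```

```text
green plain 160.0 268.7 19.1 [0.3733 0.297 ]
green plain 209.2 244.3 18.5 [0.4296 0.1862]
black plain 320.8 239.6 18.7 [ 0.4423 -0.0688]
black plain 262.2 236.2 18.3 [0.4491 0.0651]
black red 158.3 196.2 18.4 [0.5398 0.3076]
13.4167 [ 0.4318 -0.1758  0.0925]
```

play_rows --rows '[-0.7,0,0,0.12,0,0,0,-0.7,0,0,0.22,0,0,0,-0.7,0,0,0.264,0,0,0,-0.7,0,0,0.264,0,0,0,-0.7,0,0,0.264,0,0,0]'

```text
t: 13.83
tool_pos: [0.4313, -0.1763, 0.0263]
tcp_rot: [2.901, 1.203, 0.001]
ft_force: [0.6, 0.1, 0.0]
grip_width: 0.078
finger_force: 0.0
```

play_rows --rows '[0.5,0,0,0,0,0,0,0.5,0,0,0,0,0,0,0.5,0,0,0,0,0,0,0.5,0,0,0,0,0,0,0.5,0,0,0,0,0,0]'

```text
t: 14.25
tool_pos: [0.4311, -0.1769, 0.026]
tcp_rot: [2.901, 1.202, 0.001]
ft_force: [-1.0, 0.4, 6.6]
grip_width: 0.0551
finger_force: 35.0
```

play_rows --rows '[0.5,0,0,-0.12,0,0,0,0.5,0,0,-0.28,0,0,0,0.5,0,0,-0.44,0,0,0,0.5,0,0,-0.54,0,0,0,0.5,0,0,-0.54,0,0,0]'

```text
t: 14.67
tool_pos: [0.4335, -0.1773, 0.1647]
tcp_rot: [2.896, 1.2, 0.007]
ft_force: [0.5, -1.4, -3.7]
grip_width: 0.0553
finger_force: 35.0
```

play_rows --rows '[0.5,0.664,-0.379,0,0,0,0,0.5,0.664,-0.379,0,0,0,0,0.5,0.664,-0.379,0,0,0,0,0.5,0.664,-0.379,0,0,0,0,0.5,0.664,-0.379,0,0,0,0]'

```text
t: 15.08
tool_pos: [0.4804, 0.0126, 0.1595]
tcp_rot: [-2.898, -1.207, -0.001]
ft_force: [1.0, 1.7, -2.4]
grip_width: 0.0554
finger_force: 35.0
```

play_rows --rows '[0.5,0.664,-0.379,0,0,0,0,0.5,0.664,-0.379,0,0,0,0,0.5,0.664,-0.379,0,0,0,0,0.5,0.664,-0.379,0,0,0,0,0.5,0.664,-0.379,0,0,0,0]'

```text
t: 15.5
tool_pos: [0.5303, 0.1974, 0.159]
tcp_rot: [-2.897, -1.207, 0.0]
ft_force: [1.3, 0.2, -2.9]
grip_width: 0.0551
finger_force: 35.0
```

play_rows --rows '[0.5,0.664,-0.379,0,0,0,0,0.5,0.664,-0.379,0,0,0,0,0.5,0.664,-0.379,0,0,0,0,0.5,0.664,-0.379,0,0,0,0,0.5,0.664,-0.379,0,0,0,0]'

```text
t: 15.92
tool_pos: [0.5799, 0.3814, 0.1578]
tcp_rot: [-2.898, -1.206, 0.003]
ft_force: [0.6, 0.5, -3.0]
grip_width: 0.0554
finger_force: 35.0
```

play_rows --rows '[0.5,0,0,0,0,0,0,0.5,0,0,0.1,0,0,0,0.5,0,0,0.16,0,0,0,0.5,0,0,0.16,0,0,0,0.5,0,0,0.16,0,0,0]'

```text
t: 16.33
tool_pos: [0.5803, 0.3743, 0.1173]
tcp_rot: [2.901, 1.201, -0.008]
ft_force: [0.0, -0.2, -3.9]
grip_width: 0.0556
finger_force: 35.0
```

Run:
```python
from h import *
s=get_state(); print(s['t'],s['tool_pos'].round(4))
cv2.imwrite("pics/b1.png",cv2.resize(snapshot("scene")[40:240,250:520],None,fx=2.5,fy=2.5))
```

```text
16.3333 [0.5803 0.3743 0.1173]
```

View pics/b1.png

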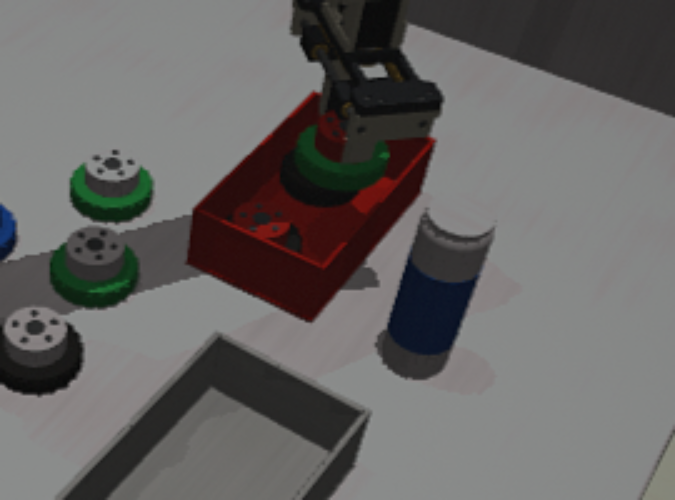

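Held reject at crop (345,150) is over the bin, with the first reject lying flat at (262,230) in it.

play_rows --rows '[0.5,0.011,0,0.08,0,0,0,0.5,0.011,0,0.16,0,0,0,0.5,0.011,0,0.24,0,0,0,0.5,0.011,0,0.24,0,0,0,0.5,0.011,0,0.24,0,0,0]'

```text
t: 16.8
tool_pos: [0.5756, 0.3788, 0.0586]
tcp_rot: [-2.899, -1.205, 0.02]
ft_force: [-13.2, 0.0, -7.4]
grip_width: 0.055
finger_force: 43.5
```

play_rows --rows '[-0.55,0,0,0,0,0,0,-0.55,0,0,0,0,0,0,-0.55,0,0,0,0,0,0,-0.55,0,0,-0.1,0,0,0,-0.55,0,0,-0.25,0,0,0]'

```text
t: 17.22
tool_pos: [0.5822, 0.3765, 0.121]
tcp_rot: [2.902, 1.201, -0.008]
ft_force: [0.7, -0.1, 0.0]
grip_width: 0.0708
finger_force: 0.0
```

play_rows --rows '[-0.55,0,0,-0.15,0,0,0,-0.55,-0.2,0.2,-0.2,0,0,0,-0.55,-0.4,0.3,-0.2,0,0,0,-0.7,-0.46,0.4,-0.2,0,0,0,-0.7,-0.46,0.4,-0.2,0,0,0]'

```text
t: 17.63
tool_pos: [0.5742, 0.2226, 0.1752]
tcp_rot: [2.901, 1.197, 0.005]
ft_force: [1.3, -1.4, -0.8]
grip_width: 0.0774
finger_force: 0.0
```

Run:
```python
from h import *
im=snapshot("top");wheels(im); s=get_state(); print(s['t'],s['tool_pos'].round(4))
cv2.imwrite("pics/b2.png",np.hstack([cv2.resize(snapshot("scene")[60:180,310:450],(400,343)),cv2.resize(im[140:230,55:190],(400,343))]))
```

```text
green plain 159.6 269.1 18.8 [0.3724 0.2977]
17.6833 [0.5757 0.2155 0.1744]
```

View pics/b2.png

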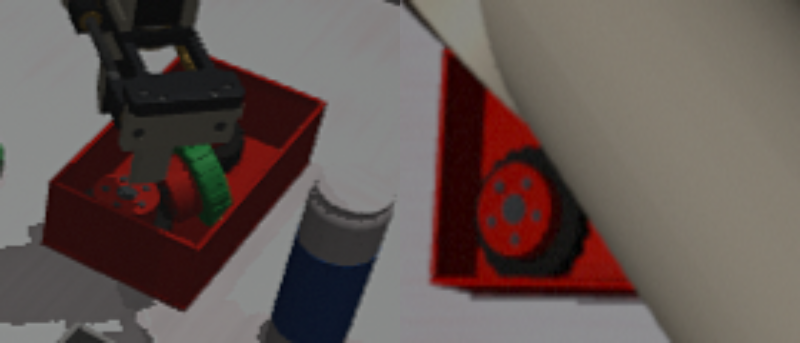

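The left half (scene) shows the green-tyred reject in the bin, tipped on its edge at (200,185) between the other two. The right half (top) shows one reject flat at (515,210). I'll move on and look again with the arm clear.

play_rows --rows '[-0.7,-0.797,0.099,0,0,0,0,-0.7,-0.797,0.099,0,0,0,0,-0.7,-0.797,0.099,0,0,0,0,-0.7,-0.797,0.099,0,0,0,0,-0.7,-0.797,0.099,0,0,0,0]'

```text
t: 18.15
tool_pos: [0.4485, 0.0667, 0.1736]
tcp_rot: [2.9, 1.201, 0.001]
ft_force: [-0.0, -0.4, 0.4]
grip_width: 0.0778
finger_force: 0.0
```

play_rows --rows '[-0.7,0,0,0.1,0,0,0,-0.7,0,0,0.2,0,0,0,-0.7,0,0,0.32,0,0,0,-0.7,0,0,0.32,0,0,0,-0.7,0,0,0.32,0,0,0]'

```text
t: 18.57
tool_pos: [0.4494, 0.069, 0.0933]
tcp_rot: [-2.901, -1.204, 0.001]
ft_force: [0.0, 0.3, 0.7]
grip_width: 0.0781
finger_force: 0.0
```

Run:
```python
from h import *
im=snapshot("top");wheels(im); s=get_state(); print(s['t'],s['tool_pos'].round(4))
cv2.imwrite("pics/b3.png",np.hstack([cv2.resize(snapshot("scene")[60:180,310:450],(400,343)),cv2.resize(im[140:230,55:190],(400,267)).repeat(1,0) if 0 else cv2.copyMakeBorder(cv2.resize(im[140:230,55:190],(400,267)),0,76,0,0,0)]))
```

```text
green plain 160.0 269.0 19.1 [0.3727 0.2969]
black plain 320.7 239.4 18.5 [ 0.4428 -0.0685]
black red 157.3 196.2 19.1 [0.5397 0.3099]
18.6167 [0.4505 0.0694 0.0942]
```

View pics/b3.png

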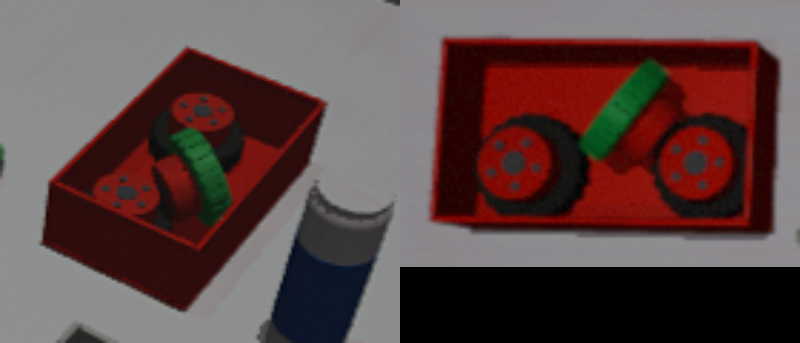

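The bin view shows all three rejects inside: two flat, the green one on edge leaning in the middle (top crop 640,115). I may lay that one flatter at the end. Now the black wheel, with a close tray crop for its exact pose.

play_rows --rows '[-0.7,-0.013,0.01,0.12,0,0,0,-0.7,-0.013,0.01,0.22,0,0,0,-0.7,-0.013,0.01,0.27,0,0,0,-0.7,-0.013,0.01,0.27,0,0,0,-0.7,-0.013,0.01,0.27,0,0,0]'

```text
t: 19.08
tool_pos: [0.4501, 0.065, 0.0265]
tcp_rot: [2.902, 1.204, 0.003]
ft_force: [0.1, 0.6, 0.0]
grip_width: 0.078
finger_force: 0.0
```

play_rows --rows '[0.5,0,0,0,0,0,0,0.5,0,0,0,0,0,0,0.5,0,0,0,0,0,0,0.5,0,0,0,0,0,0,0.5,0,0,0,0,0,0]'

```text
t: 19.5
tool_pos: [0.4495, 0.0643, 0.0261]
tcp_rot: [2.902, 1.202, 0.002]
ft_force: [-1.2, -0.9, 7.9]
grip_width: 0.0551
finger_force: 35.0
```

Run:
```python
from h import *
im=snapshot("top"); cv2.imwrite("pics/t1.png",cv2.resize(im[98:186,228:361],None,fx=6,fy=6,interpolation=cv2.INTER_CUBIC))
```

```text
(no output)
```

View pics/t1.png

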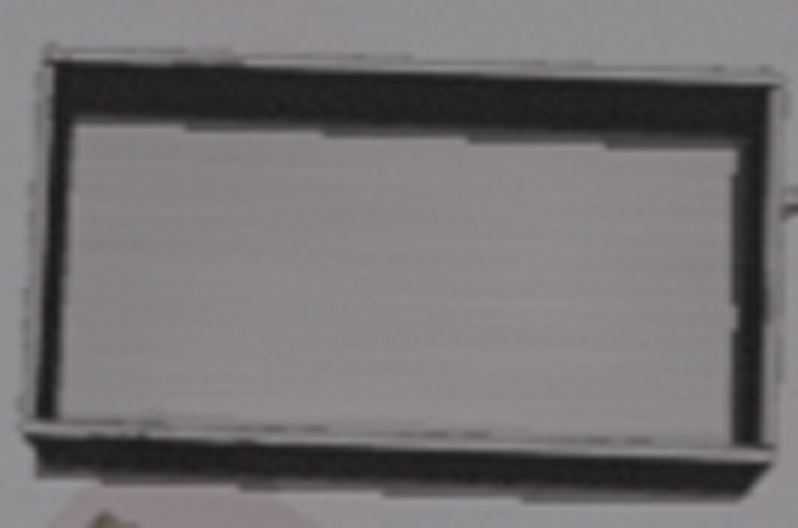

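The tray fills the crop, with outer rim corners near (47,47), (782,77), (772,460) and (27,430).

Run:
```python
from h import *
f=lambda u,v,z:ray("top",(u+.5)/6+228-.5,(v+.5)/6+98-.5,z)[:2]
t=np.array([f(*c,.072) for c in((47,47),(782,77),(772,460),(27,430))])
print(t.round(4).tolist(),t.mean(0),[np.linalg.norm(t[i]-t[i-1]).round(4) for i in range(4)])
print(np.degrees([(np.arctan2((a-b)[0],(a-b)[1])) for a,b in((t[0],t[1]),(t[3],t[2]))]),np.degrees([np.arctan2(-(a-b)[1],(a-b)[0]) for a,b in((t[0],t[3]),(t[1],t[2]))]))
g=np.array([f(*c,.006) for c in((75,123),(738,150),(730,440),(58,418))]); print(g.round(4).tolist(), 'floor y mid',(g[0]+g[1])/2,(g[2]+g[3])/2, np.linalg.norm(g[0]-g[1]))
```

```text
[[0.7387, 0.1256], [0.7278, -0.1477], [0.5837, -0.1425], [0.5935, 0.1299]] [ 0.66092905 -0.00867373] [np.float64(0.1453), np.float64(0.2735), np.float64(0.1441), np.float64(0.2726)]
[2.28377862 2.04753326] [1.71304368 2.06351253]
[[0.7307, 0.1226], [0.7204, -0.1405], [0.6039, -0.1364], [0.6113, 0.1269]] floor y mid [ 0.72556845 -0.00896738] [ 0.60761715 -0.0047082 ] 0.26328226466633764
```

play_rows --rows '[0.5,0,0,-0.12,0,0,0,0.5,0,0,-0.28,0,0,0,0.5,0,0,-0.44,0,0,0,0.5,0,0,-0.5,0,0,0,0.5,0,0,-0.5,0,0,0]'

```text
t: 19.97
tool_pos: [0.4515, 0.0644, 0.1536]
tcp_rot: [2.9, 1.201, 0.009]
ft_force: [-0.2, 0.1, -3.1]
grip_width: 0.0549
finger_force: 35.0
```

play_rows --rows '[0.5,0.289,0.316,0,0,0,0,0.5,0.289,0.316,0,0,0,0,0.5,0.289,0.316,0,0,0,0,0.5,0.289,0.316,0,0,0,0,0.5,0.289,0.316,0,0,0,0]'

```text
t: 20.38
tool_pos: [0.5556, 0.0591, 0.1482]
tcp_rot: [-2.901, -1.2, 0.004]
ft_force: [-0.9, 0.1, -3.7]
grip_width: 0.0553
finger_force: 35.0
```

play_rows --rows '[0.5,0.289,0.316,0,0,0,0,0.5,0.289,0.316,0,0,0,0,0.5,0.289,0.316,0,0,0,0,0.5,0.289,0.316,0.08,0,0,0,0.5,0.289,0.316,0.16,0,0,0]'

```text
t: 20.8
tool_pos: [0.6634, 0.0549, 0.1092]
tcp_rot: [-2.902, -1.202, -0.001]
ft_force: [-0.2, 0.4, -3.8]
grip_width: 0.055
finger_force: 35.0
```

Run:
```python
from h import *
snapshot("top"); snapshot("top"); s=get_state(); print(s['t'],s['tool_pos'].round(4),s['tcp_rot'].round(3))
```

```text
20.9 [0.6581 0.0539 0.1049] [-2.899 -1.203  0.015]
```

play_rows --rows '[0.5,0.003,0.003,0.08,0,0,0,0.5,0.003,0.003,0.16,0,0,0,0.5,0.003,0.003,0.24,0,0,0,0.5,0.003,0.003,0.28,0,0,0,0.5,0.003,0.003,0.28,0,0,0]'

```text
t: 21.32
tool_pos: [0.6611, 0.0541, 0.0378]
tcp_rot: [-2.901, -1.203, 0.008]
ft_force: [-0.1, -0.3, -3.7]
grip_width: 0.055
finger_force: 35.0
```

play_rows --rows '[0.5,0,0,0,0,0,0,0.5,0,0,0,0,0,0,0.5,0,0,0,0,0,0]'

```text
t: 21.57
tool_pos: [0.665, 0.0549, 0.042]
tcp_rot: [2.902, 1.202, 0.004]
ft_force: [-0.1, 0.5, -2.0]
grip_width: 0.0551
finger_force: 35.0
```

play_rows --rows '[0.5,0,0,0.01,0,0,0,0.5,0,0,0.02,0,0,0,0.5,0,0,0.024,0,0,0,0.5,0,0,0.024,0,0,0,0.5,0,0,0.024,0,0,0]'

```text
t: 21.98
tool_pos: [0.6638, 0.0545, 0.0341]
tcp_rot: [-2.902, -1.202, 0.0]
ft_force: [0.8, -0.0, -2.1]
grip_width: 0.0547
finger_force: 35.0
```

play_rows --rows '[-0.6,0,0,0,0,0,0,-0.6,0,0,0,0,0,0,-0.6,0,0,0,0,0,0,-0.6,0,0,-0.1,0,0,0,-0.6,0,0,-0.25,0,0,0]'

```text
t: 22.4
tool_pos: [0.661, 0.0538, 0.0936]
tcp_rot: [-2.9, -1.202, 0.011]
ft_force: [1.0, -0.5, 0.2]
grip_width: 0.0734
finger_force: 0.0
```

play_rows --rows '[-0.6,0,0,-0.15,0,0,0,-0.7,-0.1,-0.1,-0.2,0,0,0,-0.7,-0.2,-0.2,-0.2,0,0,0,-0.7,-0.3,-0.3,-0.2,0,0,0,-0.7,-0.3,-0.3,-0.2,0,0,0]'

```text
t: 22.82
tool_pos: [0.5494, 0.0549, 0.1457]
tcp_rot: [2.899, 1.209, -0.013]
ft_force: [-1.0, -0.1, -0.1]
grip_width: 0.0779
finger_force: 0.0
```

Run:
```python
from h import *
wheels(); s=get_state(); print(s['t'],s['tool_pos'].round(4))
```

```text
green plain 160.1 269.0 19.2 [0.3727 0.2967]
green plain 209.2 244.3 18.6 [0.4295 0.1861]
black red 156.9 196.2 19.3 [0.5398 0.3109]
22.8667 [0.5538 0.0544 0.1466]
```

play_rows --rows '[-0.7,-0.67,0.025,0,0,0,0,-0.7,-0.67,0.025,0,0,0,0,-0.7,-0.67,0.025,0,0,0,0,-0.7,-0.67,0.025,0,0,0,0,-0.7,-0.67,0.025,0,0,0,0]'

```text
t: 23.28
tool_pos: [0.4385, -0.0767, 0.1456]
tcp_rot: [2.907, 1.185, -0.012]
ft_force: [-0.4, 0.5, -0.4]
grip_width: 0.0781
finger_force: 0.0
```

play_rows --rows '[-0.7,0,0,0.1,0,0,0,-0.7,0,0,0.2,0,0,0,-0.7,0,0,0.22,0,0,0,-0.7,0,0,0.22,0,0,0,-0.7,0,0,0.22,0,0,0]'

```text
t: 23.7
tool_pos: [0.445, -0.0675, 0.0924]
tcp_rot: [-2.901, -1.204, -0.002]
ft_force: [0.8, 0.2, 0.5]
grip_width: 0.078
finger_force: 0.0
```

Run:
```python
from h import *
im=snapshot("top");wheels(im); s=get_state(); print(s['t'],s['tool_pos'].round(4))
sc=snapshot("scene"); cv2.imwrite("pics/p1.png",np.hstack([cv2.resize(im,(0,0),fx=.7,fy=.7),cv2.resize(sc,(0,0),fx=.7,fy=.7)]))
# predicted scene pixels: hub tops of black_b at bench and black_a in tray
for p in((.4428,-.0685,.044),(.6633,.0545,.05)): print(proj("scene",p).round(1),proj("top",p).round(1))
```

```text
green plain 160.1 269.0 19.2 [0.3727 0.2967]
green plain 209.2 244.3 18.6 [0.4295 0.1861]
black red 156.9 196.2 19.3 [0.5398 0.3109]
black plain 267.8 144.3 18.4 [0.6639 0.0549]
23.75 [ 0.4453 -0.0676  0.0928]
[221.  207.9] [321.5 239. ]
[344.2 217.9] [267.2 141. ]
```

View pics/p1.png

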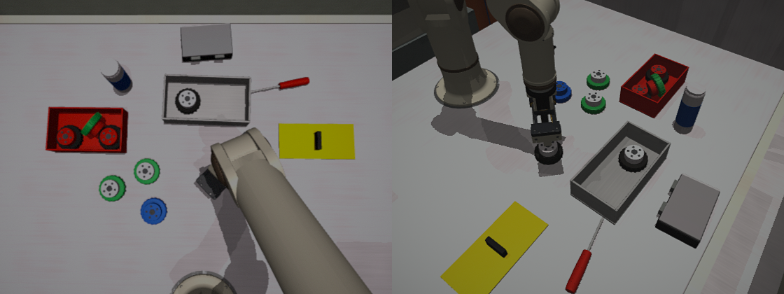

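The black wheel sits flat in the tray at left-view (187,99). The gripper is over the second black wheel at right-view (547,150).

play_rows --rows '[-0.7,-0.008,0,0.12,0,0,0,-0.7,-0.008,0,0.22,0,0,0,-0.7,-0.008,0,0.266,0,0,0,-0.7,-0.008,0,0.266,0,0,0,-0.7,-0.008,0,0.266,0,0,0]'

```text
t: 24.22
tool_pos: [0.4431, -0.0693, 0.0258]
tcp_rot: [2.902, 1.204, 0.001]
ft_force: [0.4, 0.3, 0.6]
grip_width: 0.0778
finger_force: 0.0
```

play_rows --rows '[0.5,0,0,0,0,0,0,0.5,0,0,0,0,0,0,0.5,0,0,0,0,0,0,0.5,0,0,0,0,0,0,0.5,0,0,0,0,0,0]'

```text
t: 24.63
tool_pos: [0.4429, -0.0698, 0.026]
tcp_rot: [2.902, 1.202, 0.001]
ft_force: [-1.5, 0.9, 6.8]
grip_width: 0.0551
finger_force: 35.0
```

play_rows --rows '[0.5,0,0,-0.12,0,0,0,0.5,0,0,-0.28,0,0,0,0.5,0,0,-0.44,0,0,0,0.5,0,0,-0.5,0,0,0,0.5,0,0,-0.5,0,0,0]'

```text
t: 25.05
tool_pos: [0.4449, -0.0702, 0.1535]
tcp_rot: [2.898, 1.2, 0.007]
ft_force: [0.7, -1.2, -3.9]
grip_width: 0.0553
finger_force: 35.0
```

play_rows --rows '[0.5,0.298,0.309,0,0,0,0,0.5,0.298,0.309,0,0,0,0,0.5,0.298,0.309,0,0,0,0,0.5,0.298,0.309,0,0,0,0,0.5,0.298,0.309,0,0,0,0]'

```text
t: 25.47
tool_pos: [0.5494, -0.0712, 0.148]
tcp_rot: [-2.9, -1.202, 0.003]
ft_force: [-1.3, 0.2, -4.6]
grip_width: 0.0556
finger_force: 35.0
```

play_rows --rows '[0.5,0.298,0.309,0,0,0,0,0.5,0.298,0.309,0,0,0,0,0.5,0.298,0.309,0,0,0,0,0.5,0.298,0.309,0.08,0,0,0,0.5,0.298,0.309,0.16,0,0,0]'

```text
t: 25.88
tool_pos: [0.6575, -0.0731, 0.109]
tcp_rot: [-2.902, -1.203, -0.001]
ft_force: [-0.8, -0.3, -4.2]
grip_width: 0.0552
finger_force: 35.0
```

play_rows --rows '[0.5,0,0,0,0,0,0,0.5,0,0,0,0,0,0,0.5,0,0,0,0,0,0,0.5,0,0,0,0,0,0]'

```text
t: 26.22
tool_pos: [0.6573, -0.0736, 0.1114]
tcp_rot: [2.902, 1.202, 0.002]
ft_force: [-0.5, -0.1, -3.5]
grip_width: 0.055
finger_force: 35.0
```

Lower from 0.111 to about 0.034, release and back off.

play_rows --rows '[0.5,0,0,0.08,0,0,0,0.5,0,0,0.16,0,0,0,0.5,0,0,0.24,0,0,0,0.5,0,0,0.28,0,0,0,0.5,0,0,0.28,0,0,0]'

```text
t: 26.63
tool_pos: [0.6554, -0.074, 0.0386]
tcp_rot: [-2.902, -1.202, 0.005]
ft_force: [0.1, -0.4, -4.6]
grip_width: 0.0555
finger_force: 35.0
```

play_rows --rows '[0.5,0,0,0.01,0,0,0,0.5,0,0,0.02,0,0,0,0.5,0,0,0.026,0,0,0,0.5,0,0,0.026,0,0,0,0.5,0,0,0.026,0,0,0]'

```text
t: 27.05
tool_pos: [0.6575, -0.0736, 0.0344]
tcp_rot: [2.902, 1.202, 0.001]
ft_force: [-0.3, 0.6, -3.6]
grip_width: 0.0551
finger_force: 35.0
```

play_rows --rows '[-0.6,0,0,0,0,0,0,-0.6,0,0,0,0,0,0,-0.6,0,0,0,0,0,0,-0.6,0,0,-0.1,0,0,0,-0.6,0,0,-0.25,0,0,0]'

```text
t: 27.47
tool_pos: [0.6541, -0.0738, 0.0933]
tcp_rot: [-2.899, -1.201, 0.01]
ft_force: [-0.1, -1.0, 0.5]
grip_width: 0.0734
finger_force: 0.0
```

play_rows --rows '[-0.6,0,0,-0.15,0,0,0,-0.7,0,0,-0.2,0,0,0,-0.7,-0.2,0.1,-0.2,0,0,0,-0.7,-0.36,0.2,-0.2,0,0,0.08,-0.7,-0.5,0.23,-0.2,0,0,0.16]'

```text
t: 27.88
tool_pos: [0.6165, -0.1919, 0.1474]
tcp_rot: [3.03, 0.825, 0.005]
ft_force: [0.1, -1.4, 0.3]
grip_width: 0.078
finger_force: 0.0
```

play_rows --rows '[-0.7,0,0,0,0,0,0.3,-0.7,0,0,0,0,0,0.3,-0.7,0,0,0,0,0,0.3,-0.7,0,0,0,0,0,0.3,-0.7,0,0,0,0,0,0.3]'

```text
t: 28.3
tool_pos: [0.6155, -0.1909, 0.1469]
tcp_rot: [3.139, 0.096, 0.002]
ft_force: [0.4, 0.3, 1.4]
grip_width: 0.0782
finger_force: 0.0
```

Run:
```python
from h import *
im=snapshot("top");wheels(im); s=get_state(); print(s['t'],s['tool_pos'].round(4),R.from_rotvec(s['tcp_rot']).as_matrix().round(3)[:2,:2].tolist(),s['joint_pos'].round(2))
b,p=rect(hubs(im)['yellow'],.004); print(b.tolist(),p.mean(0))
```

```text
green plain 162.5 286.5 19.1 [0.3335 0.2896]
green plain 209.3 244.3 18.7 [0.4296 0.1859]
black red 157.8 196.0 18.7 [0.5402 0.3089]
black plain 322.6 147.3 18.5 [ 0.6572 -0.0731]
black plain 267.8 144.3 18.3 [0.6638 0.0549]
28.35 [ 0.6155 -0.1908  0.1468] [[0.998, 0.066], [0.066, -0.998]] [ 0.75  0.64 -0.71  1.63  0.47  1.05 -1.6 ]
[[396.99609375, 225.18739318847656], [398.0220947265625, 175.9379425048828], [469.0120849609375, 177.4169158935547], [467.986083984375, 226.66636657714844]] [ 0.53399904 -0.32983466]
```

The far green wheel was knocked to (0.334, 0.290), so I'll take it from there later. Both blacks sit ±64 mm about the tray centre. Now the sheet.

play_rows --rows '[0.0,-0.373,0.701,0,0,0,0.042,0.0,-0.373,0.701,0,0,0,0.042,0.0,-0.373,0.701,0,0,0,0.042,0.0,-0.373,0.701,0,0,0,0.042,0.0,-0.373,0.701,0,0,0,0.042]'

```text
t: 28.77
tool_pos: [0.5312, -0.3758, 0.1462]
tcp_rot: [3.14, -0.001, -0.001]
ft_force: [0.6, -0.2, -0.7]
grip_width: 0.0492
finger_force: 0.0
```

play_rows --rows '[0.0,0,0,0.1,0,0,0,0.0,0,0,0.25,0,0,0,0.0,0,0,0.36,0,0,0,0.0,0,0,0.36,0,0,0,0.0,0,0,0.36,0,0,0]'

```text
t: 29.18
tool_pos: [0.5324, -0.3707, 0.055]
tcp_rot: [-3.139, -0.001, 0.004]
ft_force: [1.2, 0.0, 0.7]
grip_width: 0.046
finger_force: 0.0
```

Run:
```python
from h import *
s=get_state(); print(s['t'],s['tool_pos'].round(4),s['tcp_rot'].round(4))
im=snapshot("scene"); cv2.imwrite("pics/s1.png",cv2.resize(im[220:420,40:260],None,fx=2.5,fy=2.5))
print(proj("scene",s['tool_pos']))
```

```text
29.1833 [ 0.5324 -0.3707  0.055 ] [-3.1391e+00 -1.5000e-03  4.0000e-03]
[142.45144658 342.60416599]
```

View pics/s1.png

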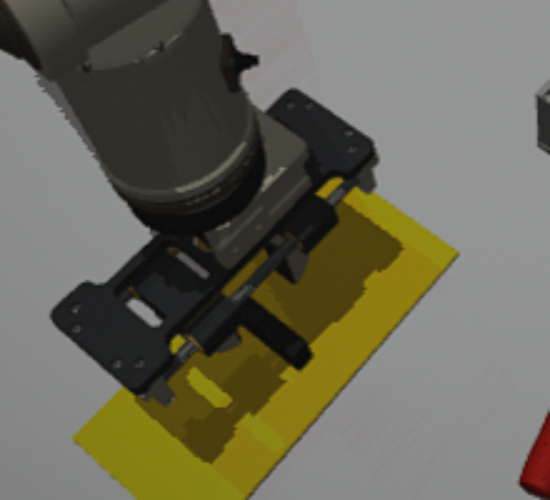

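The fingers straddle the black bar (crop 280,330). Descend, grip, and lift.

play_rows --rows '[0.0,0.004,0,0.06,0,0,0,0.0,0.004,0,0.12,0,0,0,0.0,0.004,0,0.172,0,0,0,0.0,0.004,0,0.172,0,0,0,0.0,0.004,0,0.172,0,0,0]'

```text
t: 29.65
tool_pos: [0.5335, -0.3711, 0.0121]
tcp_rot: [-3.14, 0.002, 0.003]
ft_force: [0.4, -0.0, -0.1]
grip_width: 0.0461
finger_force: 0.0
```

play_rows --rows '[0.95,0,0,0,0,0,0,0.95,0,0,0,0,0,0,0.95,0,0,0,0,0,0,0.95,0,0,0,0,0,0,0.95,0,0,0,0,0,0]' --grip_force 50

```text
t: 30.07
tool_pos: [0.5346, -0.3719, 0.0137]
tcp_rot: [3.141, -0.003, 0.001]
ft_force: [-0.2, -0.8, 0.0]
grip_width: 0.017
finger_force: 0.0
```

play_rows --rows '[0.95,0,0,-0.06,0,0,0,0.95,0,0,-0.18,0,0,0,0.95,0,0,-0.3,0,0,0,0.95,0,0,-0.42,0,0,0,0.95,0,0,-0.5,0,0,0]'

```text
t: 30.48
tool_pos: [0.5354, -0.3719, 0.1422]
tcp_rot: [3.14, -0.002, 0.004]
ft_force: [0.4, -0.1, -2.2]
grip_width: 0.0137
finger_force: 50.0
```

play_rows --rows '[0.95,0,0,0,0,0,0,0.95,0,0,0,0,0,0,0.95,0,0,0,0,0,0]'

```text
t: 30.73
tool_pos: [0.5332, -0.3715, 0.1374]
tcp_rot: [-3.141, 0.003, 0.003]
ft_force: [-0.4, 0.3, -2.1]
grip_width: 0.0136
finger_force: 50.0
```

Run:
```python
from h import *
s=get_state(); print(s['t'],s['tool_pos'].round(4),s['tcp_rot'].round(4),s['wrist_torque'])
im=snapshot("scene"); cv2.imwrite("pics/s2.png",im)
for n in("scene","top"):
  im=snapshot(n); c=max(cv2.findContours(hubs(im)['yellow'],cv2.RETR_EXTERNAL,cv2.CHAIN_APPROX_NONE)[0],key=cv2.contourArea)
  q=cv2.approxPolyDP(c,5,True)[:,0]; print(n,q.tolist(),[ray(n,u,v,.128)[:2].round(3).tolist() for u,v in q])
```

```text
30.7333 [ 0.5332 -0.3715  0.1374] [-3.1411e+00  2.9000e-03  2.7000e-03] [ 0.03435772  0.11815231 -0.02368888]
scene [[217, 286], [183, 263], [180, 270], [173, 267], [146, 302], [143, 318], [152, 330], [146, 337], [112, 326], [90, 348], [89, 360], [65, 345], [43, 366], [98, 416]] [[0.595, -0.248], [0.521, -0.248], [0.526, -0.261], [0.513, -0.263], [0.524, -0.335], [0.54, -0.357], [0.566, -0.363], [0.566, -0.376], [0.512, -0.394], [0.513, -0.436], [0.526, -0.448], [0.48, -0.454], [0.481, -0.492], [0.596, -0.492]]
top [[412, 166], [413, 222], [535, 223], [535, 206], [445, 209], [446, 167]] [[0.591, -0.248], [0.476, -0.248], [0.476, -0.492], [0.51, -0.494], [0.503, -0.313], [0.589, -0.318]]
```

View pics/s2.png

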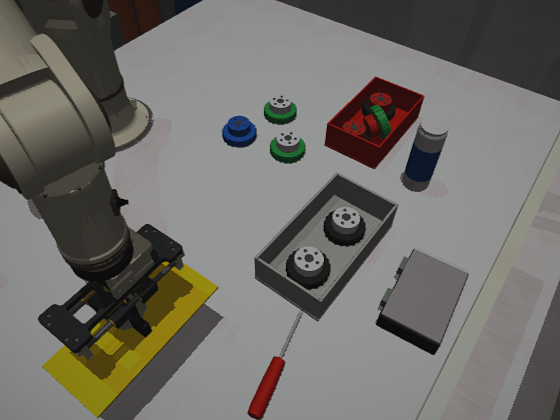

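The sheet hangs level from the gripper (130,325). Both black wheels are flat in the tray at (345,222) and (309,262).

play_rows --rows '[0.95,0.253,-0.723,0,0,0,0,0.95,0.253,-0.723,0,0,0,0,0.95,0.253,-0.723,0,0,0,0,0.95,0.253,-0.723,0,0,0,0,0.95,0.253,-0.723,0,0,0,0]'

```text
t: 31.3
tool_pos: [0.5988, -0.1842, 0.1374]
tcp_rot: [-3.137, -0.006, 0.001]
ft_force: [1.5, 2.0, -1.4]
grip_width: 0.0132
finger_force: 50.0
```

play_rows --rows '[0.95,0.253,-0.723,0,0,0,0.023,0.95,0.253,-0.723,0,0,0,0.023,0.95,0.253,-0.723,0,0,0,0.023,0.95,0.253,-0.723,0,0,0,0.023,0.95,0.253,-0.723,0,0,0,0.023]'

```text
t: 31.72
tool_pos: [0.6615, -0.0034, 0.1373]
tcp_rot: [-3.137, 0.051, 0.002]
ft_force: [-0.3, 0.7, -1.3]
grip_width: 0.0137
finger_force: 50.0
```

play_rows --rows '[0.95,0,0,0,0,0,0,0.95,0,0,0.04,0,0,0,0.95,0,0,0.1,0,0,0,0.95,0,0,0.12,0,0,0,0.95,0,0,0.12,0,0,0]'

```text
t: 32.13
tool_pos: [0.6588, -0.0134, 0.1043]
tcp_rot: [3.14, -0.064, -0.01]
ft_force: [-0.3, -0.1, -3.0]
grip_width: 0.0137
finger_force: 50.0
```

play_rows --rows '[0.95,0,0,0,0,0,0,0.95,0,0,0,0,0,0,0.95,0,0,0,0,0,0,0.95,0,0,0,0,0,0,0.95,0,0,0,0,0,0]'

```text
t: 32.55
tool_pos: [0.6618, -0.0106, 0.1089]
tcp_rot: [3.141, -0.06, 0.002]
ft_force: [0.5, -0.2, -1.9]
grip_width: 0.0134
finger_force: 50.0
```

Run:
```python
from h import *
s=get_state(); print(s['t'],s['tool_pos'].round(4),s['tcp_rot'].round(4))
z=s['tool_pos'][2]-.009
for n in("scene","top"):
  im=snapshot(n); c=max(cv2.findContours(hubs(im)['yellow'],cv2.RETR_EXTERNAL,cv2.CHAIN_APPROX_NONE)[0],key=cv2.contourArea)
  q=cv2.approxPolyDP(c,4,True)[:,0]; print(n,q.tolist(),[ray(n,u,v,z)[:2].round(3).tolist() for u,v in q])
cv2.imwrite("pics/s3.png",np.hstack([cv2.resize(snapshot("scene")[160:330,230:420],(400,358)),cv2.resize(snapshot("top")[90:200,210:370],(400,275)) if 0 else cv2.resize(im[88:202,215:342],(400,358))]))
```

```text
32.55 [ 0.6618 -0.0106  0.1089] [ 3.1409e+00 -5.9800e-02  1.7000e-03]
scene [[389, 200], [363, 186], [340, 215], [348, 221], [341, 234], [327, 226], [321, 236], [294, 220], [264, 251], [319, 286]] [[0.727, 0.107], [0.668, 0.109], [0.669, 0.018], [0.689, 0.014], [0.694, -0.02], [0.663, -0.019], [0.667, -0.046], [0.606, -0.044], [0.603, -0.133], [0.72, -0.136]]
top [[242, 108], [241, 160], [320, 163], [310, 145], [301, 141], [299, 150], [275, 139], [254, 143], [247, 135], [249, 108]] [[0.723, 0.107], [0.608, 0.107], [0.602, -0.061], [0.642, -0.04], [0.65, -0.021], [0.631, -0.017], [0.654, 0.035], [0.646, 0.08], [0.663, 0.095], [0.723, 0.092]]
```

View pics/s3.png

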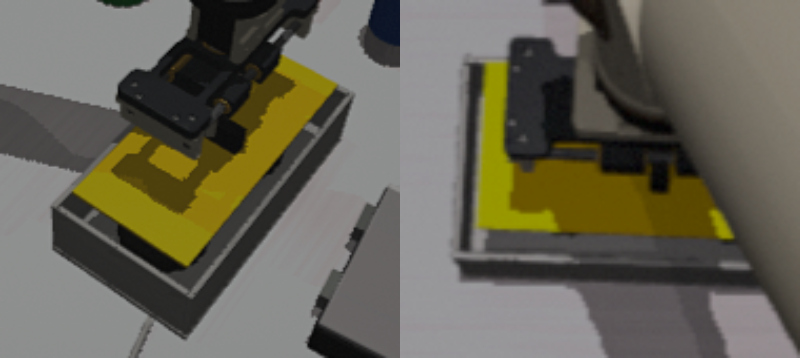

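The sheet hangs level over the tray, inside its outline in both halves (left corners (75,190), (190,265), (338,95)). Lower it with a 2.5 mm shift.

play_rows --rows '[0.95,0,-0.01,0.04,0,0,0,0.95,0,-0.01,0.08,0,0,0,0.95,0,-0.01,0.12,0,0,0,0.95,0,-0.01,0.16,0,0,0,0.95,0,-0.01,0.16,0,0,0]'

```text
t: 33.12
tool_pos: [0.6612, -0.0078, 0.0669]
tcp_rot: [3.141, -0.059, -0.002]
ft_force: [-0.3, 0.7, -1.4]
grip_width: 0.0138
finger_force: 50.0
```

play_rows --rows '[0.95,0,0,0,0,0,0,0.95,0,0,0.008,0,0,0,0.95,0,0,0.016,0,0,0,0.95,0,0,0.016,0,0,0,0.95,0,0,0.016,0,0,0]'

```text
t: 33.53
tool_pos: [0.6612, -0.0079, 0.0665]
tcp_rot: [3.14, -0.059, -0.001]
ft_force: [-8.6, -2.0, 17.8]
grip_width: 0.014
finger_force: 50.0
```

play_rows --rows '[0.1,0,0,-0.01,0,0,0,0.1,0,0,-0.01,0,0,0,0.1,0,0,-0.01,0,0,0,0.1,0,0,-0.01,0,0,0,0.1,0,0,-0.1,0,0,0]'

```text
t: 33.95
tool_pos: [0.658, -0.0086, 0.0845]
tcp_rot: [3.141, -0.06, -0.013]
ft_force: [-0.8, 0.7, -1.1]
grip_width: 0.0398
finger_force: 0.0
```

play_rows --rows '[0.1,0,0,-0.1,0,0,0,0.1,0,0,-0.25,0,0,0,0.1,-0.12,-0.05,-0.35,0,0,0,-0.3,-0.28,-0.1,-0.35,0,0,0,-0.7,-0.44,-0.15,-0.35,0,0,0]'

```text
t: 34.37
tool_pos: [0.5542, 0.0344, 0.1782]
tcp_rot: [-3.14, 0.061, -0.006]
ft_force: [0.7, 1.1, 0.1]
grip_width: 0.0504
finger_force: 0.0
```

play_rows --rows '[-0.7,-0.2,-0.3,0,0,0,-0.38,-0.7,-0.2,-0.3,0,0,0,-0.38,-0.7,-0.2,-0.3,0,0,0,-0.38,-0.7,-0.2,-0.3,0,0,0,-0.38,-0.7,-0.2,-0.3,0,0,0,-0.38]' --grip_force 35

```text
t: 34.78
tool_pos: [0.5058, 0.1116, 0.1768]
tcp_rot: [3.015, 0.881, 0.001]
ft_force: [-0.2, -0.1, 0.3]
grip_width: 0.0775
finger_force: 0.0
```

Run:
```python
from h import *
snapshot("top"); im=snapshot("top"); wheels(im); s=get_state(); print(s['t'],s['tool_pos'].round(4),R.from_rotvec(s['tcp_rot']).as_matrix().round(3)[:2,:2].tolist())
sc=snapshot("scene")
for n,i in(("scene",sc),("top",im)):
  c=max(cv2.findContours(hubs(i)['yellow'],cv2.RETR_EXTERNAL,cv2.CHAIN_APPROX_NONE)[0],key=cv2.contourArea)
  q=cv2.approxPolyDP(c,4,True)[:,0]; print(n,q.tolist(),[ray(n,u,v,.054)[:2].round(3).tolist() for u,v in q])
cv2.imwrite("pics/s4.png",np.hstack([cv2.resize(sc[160:330,230:420],(400,358)),cv2.resize(im[88:202,225:365],(400,326-0)).copy() if 0 else cv2.resize(im[80:205,225:365],(400,358))]))
```

```text
green plain 162.4 286.4 19.1 [0.3337 0.2899]
34.8833 [0.5062 0.1105 0.1765] [[0.847, 0.532], [0.532, -0.847]]
scene [[339, 186], [266, 261], [317, 295], [386, 213]] [[0.611, 0.12], [0.6, -0.124], [0.715, -0.128], [0.726, 0.113]]
top [[242, 114], [240, 149], [245, 163], [262, 150], [274, 166], [350, 169], [352, 118]] [[0.725, 0.113], [0.644, 0.116], [0.611, 0.104], [0.641, 0.066], [0.605, 0.038], [0.599, -0.131], [0.716, -0.137]]
```

View pics/s4.png

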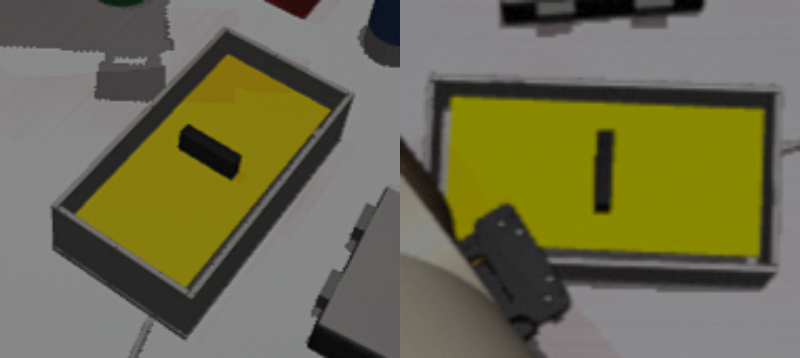

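The sheet lies level inside the tray with the bar up and an even margin all round. Now the greens; the near one is at (0.4296, 0.186).

play_rows --rows '[-0.7,-0.1,-0.417,0,0,0,-0.144,-0.7,-0.1,-0.417,0,0,0,-0.144,-0.7,-0.1,-0.417,0,0,0,-0.144,-0.7,-0.1,-0.417,0,0,0,-0.144,-0.7,-0.1,-0.417,0,0,0,-0.144]'

```text
t: 35.35
tool_pos: [0.4293, 0.1863, 0.1769]
tcp_rot: [2.902, 1.202, 0.001]
ft_force: [0.9, -1.0, -0.3]
grip_width: 0.0782
finger_force: 0.0
```

play_rows --rows '[-0.7,0,0,0.1,0,0,0,-0.7,0,0,0.2,0,0,0,-0.7,0,0,0.34,0,0,0,-0.7,0,0,0.34,0,0,0,-0.7,0,0,0.34,0,0,0]'

```text
t: 35.77
tool_pos: [0.4292, 0.1843, 0.0906]
tcp_rot: [-2.903, -1.198, 0.007]
ft_force: [-0.6, 0.6, 0.7]
grip_width: 0.0784
finger_force: 0.0
```

Run:
```python
from h import *
im=snapshot("top"); wheels(im); s=get_state(); print(s['t'],s['tool_pos'].round(4),R.from_rotvec(s['tcp_rot']).as_matrix().round(3)[:2,:2].tolist(),s['joint_pos'].round(2))
```

```text
35.8167 [0.4304 0.1852 0.0921] [[0.709, 0.706], [0.706, -0.709]] [ 0.3   0.52 -0.93  2.09  0.58  0.81 -1.77]
```

play_rows --rows '[-0.7,0,0,0.12,0,0,0,-0.7,0,0,0.22,0,0,0,-0.7,0,0,0.264,0,0,0,-0.7,0,0,0.264,0,0,0,-0.7,0,0,0.264,0,0,0]'

```text
t: 36.23
tool_pos: [0.4308, 0.186, 0.0269]
tcp_rot: [-2.903, -1.202, -0.002]
ft_force: [-0.6, 0.7, -0.4]
grip_width: 0.0782
finger_force: 0.0
```

play_rows --rows '[0.5,0,0,0,0,0,0,0.5,0,0,0,0,0,0,0.5,0,0,0,0,0,0,0.5,0,0,0,0,0,0,0.5,0,0,0,0,0,0]'

```text
t: 36.65
tool_pos: [0.4303, 0.1862, 0.0266]
tcp_rot: [-2.902, -1.202, -0.002]
ft_force: [-2.2, 0.9, 7.5]
grip_width: 0.0553
finger_force: 35.0
```

play_rows --rows '[0.5,0,0,-0.12,0,0,0,0.5,0,0,-0.28,0,0,0,0.5,0,0,-0.44,0,0,0,0.5,0,0,-0.6,0,0,0,0.5,0,0,-0.6,0,0,0]'

```text
t: 37.07
tool_pos: [0.4334, 0.1879, 0.1819]
tcp_rot: [2.901, 1.202, 0.016]
ft_force: [1.7, 1.7, -3.0]
grip_width: 0.0556
finger_force: 35.0
```

play_rows --rows '[0.5,0.15,0.515,0,0,0,0,0.5,0.15,0.515,0,0,0,0,0.5,0.15,0.515,0,0,0,0,0.5,0.15,0.515,0,0,0,0,0.5,0.15,0.515,0,0,0,0]'

```text
t: 37.48
tool_pos: [0.5501, 0.1169, 0.1742]
tcp_rot: [2.906, 1.191, -0.002]
ft_force: [-1.2, 0.5, -3.6]
grip_width: 0.0554
finger_force: 35.0
```

play_rows --rows '[0.5,0.15,0.515,0,0,0,0,0.5,0.15,0.515,0,0,0,0,0.5,0.15,0.515,0,0,0,0,0.5,0.15,0.515,0.08,0,0,0,0.5,0.15,0.515,0.16,0,0,0]'

```text
t: 37.9
tool_pos: [0.6681, 0.0532, 0.1348]
tcp_rot: [2.904, 1.193, 0.003]
ft_force: [-0.7, -0.3, -4.4]
grip_width: 0.0555
finger_force: 35.0
```

play_rows --rows '[0.5,0,0,0,0,0,0,0.5,0,0,0,0,0,0,0.5,0,0,0,0,0,0,0.5,0,0,0,0,0,0,0.5,0,0,0,0,0,0]'

```text
t: 38.32
tool_pos: [0.6654, 0.0573, 0.1374]
tcp_rot: [2.901, 1.203, 0.003]
ft_force: [0.4, -0.7, -1.8]
grip_width: 0.0552
finger_force: 35.0
```

play_rows --rows '[0.5,0,0,0.06,0,0,0,0.5,0,0,0.12,0,0,0,0.5,0,0,0.18,0,0,0,0.5,0,0,0.206,0,0,0,0.5,0,0,0.206,0,0,0]'

```text
t: 38.73
tool_pos: [0.6634, 0.056, 0.0816]
tcp_rot: [-2.901, -1.202, 0.006]
ft_force: [0.5, 0.2, -3.8]
grip_width: 0.0552
finger_force: 35.0
```

play_rows --rows '[0.5,0,0,0,0,0,0,0.5,0,0,0.008,0,0,0,0.5,0,0,0.014,0,0,0,0.5,0,0,0.014,0,0,0,0.5,0,0,0.014,0,0,0]'

```text
t: 39.15
tool_pos: [0.6651, 0.0564, 0.0808]
tcp_rot: [2.903, 1.202, 0.0]
ft_force: [-0.5, -0.3, -3.4]
grip_width: 0.0553
finger_force: 35.0
```

play_rows --rows '[0.5,0,0,0.006,0,0,0,0.5,0,0,0.01,0,0,0,0.5,0,0,0.01,0,0,0]'

```text
t: 39.4
tool_pos: [0.6654, 0.0565, 0.0804]
tcp_rot: [2.902, 1.201, 0.001]
ft_force: [-3.9, -2.3, 8.9]
grip_width: 0.055
finger_force: 35.0
```

play_rows --rows '[-0.5,0,0,0,0,0,0,-0.5,0,0,0,0,0,0,-0.5,0,0,0,0,0,0,-0.5,0,0,-0.1,0,0,0,-0.5,0,0,-0.25,0,0,0]'

```text
t: 39.82
tool_pos: [0.6621, 0.0554, 0.1371]
tcp_rot: [-2.9, -1.201, 0.012]
ft_force: [0.3, -0.2, 0.3]
grip_width: 0.0687
finger_force: 0.0
```

play_rows --rows '[-0.5,0,0,-0.1,0,0,0,-0.7,-0.1,-0.1,-0.15,0,0,0,-0.7,-0.2,-0.2,-0.15,0,0,0,-0.7,-0.28,-0.3,-0.15,0,0,0,-0.7,-0.28,-0.45,-0.15,0,0,0]'

```text
t: 40.23
tool_pos: [0.5345, 0.0813, 0.1776]
tcp_rot: [2.903, 1.191, -0.004]
ft_force: [-0.5, -0.4, -0.3]
grip_width: 0.0783
finger_force: 0.0
```

Run:
```python
from h import *
snapshot("top");im=snapshot("top"); wheels(im); s=get_state(); print(s['t'],s['tool_pos'].round(4))
for z in(.072,): print([ (o[0],ray("top",o[2],o[3],z)[:2].round(4)) for o in wheels(im,False)])
```

```text
green plain 162.1 286.2 19.2 [0.334  0.2906]
40.3333 [0.5314 0.0906 0.1787]
[('green', array([0.3382, 0.2747]))]
```

play_rows --rows '[-0.7,0.002,-0.573,0,0,0,0,-0.7,0.002,-0.573,0,0,0,0,-0.7,0.002,-0.573,0,0,0,0,-0.7,0.002,-0.573,0,0,0,0,-0.7,0.002,-0.573,0,0,0,0]'

```text
t: 40.75
tool_pos: [0.4317, 0.1924, 0.1789]
tcp_rot: [-2.897, -1.214, -0.001]
ft_force: [0.7, -0.7, 0.2]
grip_width: 0.0781
finger_force: 0.0
```

play_rows --rows '[-0.7,0.002,-0.573,0,0,0,0,-0.7,0.002,-0.573,0,0,0,0,-0.7,0.002,-0.573,0,0,0,0,-0.7,0.002,-0.573,0,0,0,0,-0.7,0.002,-0.573,0,0,0,0]'

```text
t: 41.17
tool_pos: [0.3315, 0.2935, 0.179]
tcp_rot: [-2.896, -1.212, -0.003]
ft_force: [0.0, -0.3, 0.7]
grip_width: 0.0784
finger_force: 0.0
```

play_rows --rows '[-0.7,0,0,0.1,0,0,0,-0.7,0,0,0.2,0,0,0,-0.7,0,0,0.34,0,0,0,-0.7,0,0,0.34,0,0,0,-0.7,0,0,0.34,0,0,0]'

```text
t: 41.58
tool_pos: [0.3337, 0.2888, 0.0924]
tcp_rot: [2.902, 1.202, -0.006]
ft_force: [-0.2, 0.6, 0.3]
grip_width: 0.0778
finger_force: 0.0
```

Run:
```python
from h import *
im=snapshot("top"); s=get_state(); print(s['t'],s['tool_pos'].round(4),s['tcp_rot'].round(3),s['joint_pos'].round(2))
print([ (o[:2],ray("top",o[2],o[3],.072)[:2].round(4),o[5]) for o in wheels(im,False)])
```

```text
41.6333 [0.3346 0.2899 0.0937] [-2.902e+00 -1.202e+00  1.000e-03] [ 0.04  0.49 -0.97  2.15  0.57  0.79 -2.08]
[(('green', 'plain'), array([0.6647, 0.0557]), array([0.6793, 0.0587])), (('black', 'red'), array([0.5326, 0.2939]), array([0.5398, 0.3109]))]
```

play_rows --rows '[-0.7,0,0,0.12,0,0,0,-0.7,0,0,0.22,0,0,0,-0.7,0,0,0.266,0,0,0,-0.7,0,0,0.266,0,0,0,-0.7,0,0,0.266,0,0,0]'

```text
t: 42.05
tool_pos: [0.3354, 0.2906, 0.0282]
tcp_rot: [-2.902, -1.201, -0.003]
ft_force: [0.1, 0.1, -0.2]
grip_width: 0.0779
finger_force: 0.0
```

play_rows --rows '[0.5,0,0,0,0,0,0,0.5,0,0,0,0,0,0,0.5,0,0,0,0,0,0,0.5,0,0,0,0,0,0,0.5,0,0,0,0,0,0]'

```text
t: 42.47
tool_pos: [0.3346, 0.2909, 0.0277]
tcp_rot: [-2.902, -1.202, -0.003]
ft_force: [-1.9, 0.6, 8.2]
grip_width: 0.0553
finger_force: 35.0
```

play_rows --rows '[0.5,0,0,-0.12,0,0,0,0.5,0,0,-0.28,0,0,0,0.5,0,0,-0.44,0,0,0,0.5,0,0,-0.6,0,0,0,0.5,0,0,-0.6,0,0,0]'

```text
t: 42.88
tool_pos: [0.3369, 0.2928, 0.1827]
tcp_rot: [-2.901, -1.202, -0.015]
ft_force: [0.9, 1.4, -2.5]
grip_width: 0.0548
finger_force: 35.0
```

play_rows --rows '[0.5,-0.037,0.65,0,0,0,0,0.5,-0.037,0.65,0,0,0,0,0.5,-0.037,0.65,0,0,0,0,0.5,-0.037,0.65,0,0,0,0,0.5,-0.037,0.65,0,0,0,0]'

```text
t: 43.3
tool_pos: [0.4475, 0.1602, 0.1758]
tcp_rot: [2.906, 1.184, -0.001]
ft_force: [0.6, -0.2, -2.7]
grip_width: 0.0549
finger_force: 35.0
```

play_rows --rows '[0.5,-0.037,0.65,0,0,0,0,0.5,-0.037,0.65,0,0,0,0,0.5,-0.037,0.65,0,0,0,0,0.5,-0.037,0.65,0,0,0,0,0.5,-0.037,0.65,0,0,0,0]'

```text
t: 43.72
tool_pos: [0.5554, 0.0376, 0.1755]
tcp_rot: [2.906, 1.183, -0.0]
ft_force: [0.0, -1.3, -2.7]
grip_width: 0.0553
finger_force: 35.0
```

play_rows --rows '[0.5,-0.037,0.65,0,0,0,0,0.5,-0.037,0.65,0,0,0,0,0.5,-0.037,0.65,0,0,0,0,0.5,-0.037,0.65,0,0,0,0,0.5,-0.037,0.65,0,0,0,0]'

```text
t: 44.13
tool_pos: [0.6626, -0.0847, 0.1748]
tcp_rot: [2.905, 1.183, -0.001]
ft_force: [0.8, -2.5, -3.4]
grip_width: 0.0552
finger_force: 35.0
```

play_rows --rows '[0.5,0,0,0.08,0,0,0,0.5,0,0,0.16,0,0,0,0.5,0,0,0.16,0,0,0,0.5,0,0,0.16,0,0,0,0.5,0,0,0.16,0,0,0]'

```text
t: 44.55
tool_pos: [0.6591, -0.0739, 0.1373]
tcp_rot: [-2.902, -1.203, -0.0]
ft_force: [-0.2, -0.4, -1.4]
grip_width: 0.0552
finger_force: 35.0
```

play_rows --rows '[0.5,0,0,0,0,0,0,0.5,0,0,0,0,0,0,0.5,0,0,0,0,0,0]'

```text
t: 44.8
tool_pos: [0.6598, -0.0745, 0.1379]
tcp_rot: [2.902, 1.202, 0.002]
ft_force: [-0.3, 0.2, -2.0]
grip_width: 0.0555
finger_force: 35.0
```

play_rows --rows '[0.5,0,0,0.06,0,0,0,0.5,0,0,0.12,0,0,0,0.5,0,0,0.18,0,0,0,0.5,0,0,0.206,0,0,0,0.5,0,0,0.206,0,0,0]'

```text
t: 45.22
tool_pos: [0.6574, -0.0746, 0.0825]
tcp_rot: [-2.901, -1.202, 0.006]
ft_force: [-0.8, 0.1, -2.8]
grip_width: 0.0554
finger_force: 35.0
```

play_rows --rows '[0.5,0,0,0,0,0,0,0.5,0,0,0.008,0,0,0,0.5,0,0,0.018,0,0,0,0.5,0,0,0.018,0,0,0,0.5,0,0,0.018,0,0,0]'

```text
t: 45.63
tool_pos: [0.6596, -0.0744, 0.0816]
tcp_rot: [2.902, 1.202, 0.001]
ft_force: [-1.0, -1.0, 3.4]
grip_width: 0.0553
finger_force: 35.0
```

Contact. Release, rise, and move off toward the bin side.

play_rows --rows '[-0.5,0,0,0,0,0,0,-0.5,0,0,0,0,0,0,-0.5,0,0,0,0,0,0,-0.5,0,0,-0.1,0,0,0,-0.5,0,0,-0.25,0,0,0]'

```text
t: 46.05
tool_pos: [0.656, -0.0751, 0.1395]
tcp_rot: [-2.899, -1.201, 0.011]
ft_force: [0.1, -1.6, 0.9]
grip_width: 0.0689
finger_force: 0.0
```

play_rows --rows '[-0.5,0,0,-0.1,0,0,0,-0.7,-0.1,-0.1,-0.15,0,0,0,-0.7,-0.2,-0.2,-0.15,0,0,0,-0.7,-0.3,-0.3,-0.15,0,0,0,-0.7,-0.4,-0.4,-0.15,0,0,0]'

```text
t: 46.47
tool_pos: [0.5164, -0.0744, 0.1807]
tcp_rot: [2.902, 1.202, 0.001]
ft_force: [1.3, -0.9, 1.2]
grip_width: 0.078
finger_force: 0.0
```

play_rows --rows '[-0.7,-0.5,-0.5,0,0,0,0,-0.7,-0.5,-0.5,0,0,0,0,-0.7,-0.5,-0.5,0,0,0,0,-0.7,-0.5,-0.5,0,0,0,0,-0.7,-0.5,-0.5,0,0,0,0]'

```text
t: 46.88
tool_pos: [0.3355, -0.0745, 0.1787]
tcp_rot: [-2.902, -1.2, 0.01]
ft_force: [-0.5, -0.4, -0.5]
grip_width: 0.078
finger_force: 0.0
```

Run:
```python
from h import *
im=snapshot("top"); sc=snapshot("scene"); s=get_state(); print(s['t'],s['tool_pos'].round(4))
print([ (o[:2],ray("top",o[2],o[3],.072)[:2].round(4),o[5]) for o in wheels(im,False)])
K=lambda a:cv2.resize(a,(395,290))
cv2.imwrite("pics/f1.png",np.vstack([np.hstack([K(sc[160:330,230:462]),K(im[85:200,225:382])]),np.hstack([K(sc[70:180,310:460]),K(im[140:230,60:183])])]))
```

```text
46.9833 [ 0.3371 -0.0761  0.1798]
[(('green', 'plain'), array([ 0.6581, -0.0756]), array([ 0.6725, -0.0799])), (('green', 'plain'), array([0.6647, 0.0557]), array([0.6793, 0.0587])), (('black', 'red'), array([0.5326, 0.2939]), array([0.5398, 0.3109]))]
```

View pics/f1.png

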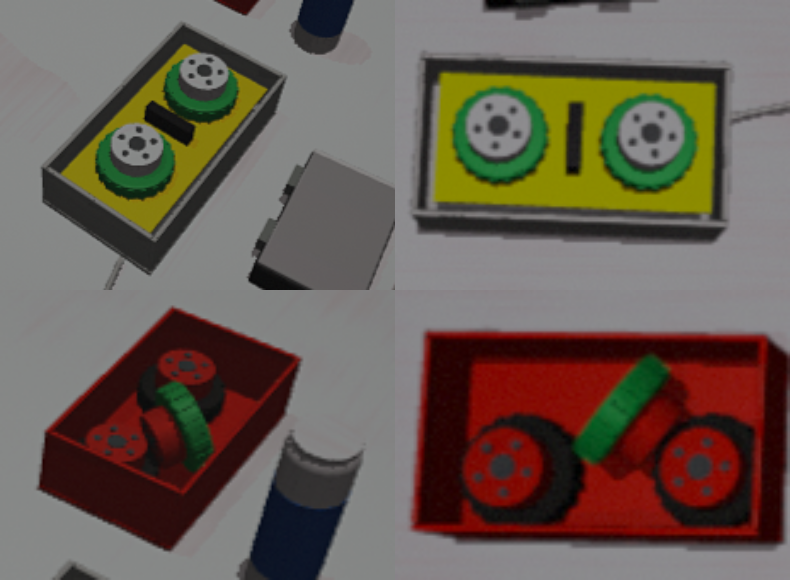

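The tray is as asked: greens flat, hub up, on either side of the bar on the level sheet. All three rejects are at rest inside the bin. The can, screwdriver and blue wheel were never touched, and the arm is clear, so I'll hand it in.

```bash
python3 -c "from cell import *; print(sign_off())"
```

```text
the job is handed in; nothing more can be done
None
```

Job handed in at about 47 s: two black wheels flat in the tray, the sheet level on them with two plain-hub green wheels beside the bar, and all three red-hub rejects in the bin, though one of those is standing on edge with its tyre above the rim by my estimate.

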